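# Square up a stack of lino blocks and clamp it in the drilling jig

### The arm

A 6-joint arm with a two-finger parallel gripper is mounted at the origin on the work surface. World frame = base frame: x ahead of the robot, y to its left, z up, the work surface at z = 0. Lengths are in m, angles in rad, forces in N, time in s.
With the tool pointing down it reaches from about 0.325 to 0.75 m from the base axis. Payload 7.6 kg.
Tool frame: the origin (TCP) lies midway between the tips of the shut fingers; the grasp point (between the pads) lies 19 mm behind it; z points along the fingers, y is the direction in which the jaws open and shut (so a half turn about z gives the same grasp; the last joint's range is limited). The gripper opens to 85 mm and grips with 20 to 120 N. Pads are 22 mm wide; open, the fingers measure 114 mm over their backs; the gripper's body (76 mm by 85 mm) begins 54 mm behind the grasp point. The pads swing forward as they close: fully open they stand 13 mm farther back than shut.
Start: joints at [-1.23, 0.052, 1.401, -0, 1.689, -0.07], TCP at [0.21, -0.481, 0.203] pointing down, gripper open.
Joint ranges: [-2.9, 2.9], [-0.91, 2.17], [0.12, 2.37], [-1.06, 4.2], [0.26, 2.73], [-2.93, 2.93]. Speed limits (rad/s): [2.57, 2.57, 3.01, 3.14, 3.14, 3.14].

### API

Orientations are given as a unit quaternion [w, x, y, z].
In Python, from bench import robot gives the robot as it stands.
- The arm moves only by the tool servo_tool, never from a script. Its argument "deltas" is a list of rows, each a list of 2 entries, a list of its own where there are three numbers: the shift along the tool's x, y, z in cm, then the turn about the tool's z in rad. A call has 1 to 10 rows; each row shifts and turns the pose as measured when the row begins, along the tool's axes as they then stand; what a row does not reach is not made up. A row lasts 1/10 s, in which the tool goes at most 50 mm and 8.59 degrees, less where a joint would pass 70% of its speed; a pose out of reach is approached as far as the arm can. A call is refused whole if a number of a shift passes 5 or a number of a turn 0.15, either way. A call with a gripper value outside its range is refused whole. "gripper" is the opening, from 0 (shut) to 1 (fully open), set as the call begins (left out, the last holds). The fingers move at their own pace and stop on an object; the grip force is fixed at half the most. Time passes only in rows, so rows that do not move let the fingers close. It gives the time, the measured TCP pose, the force and the opening at its end, in the units of the state.
- robot.state(): the state, without advancing time (a new reading comes with each control period).
- robot.capture(name): name is "scene" or "top" or "wrist"; returns a dict with "color" (480x640x3 uint8, blue, green, red), "depth" (480x640 float32, m along the optical axis (not along the pixel's ray), 0 where there is no reading), "fovy" (degrees; the focal length in pixels is half the picture's height over the tangent of half this angle, whatever the lens; pixels are square), "cx", "cy" (the principal point, pixels), "pose" (4x4, takes a point from camera to world coordinates). Camera axes: x right, y up, looking along -z (the intrinsics and any distortion apply to the point x, -y, -z); pixel columns grow to the right and rows downward; lengths in m; the calibration is good to about 2 mm. A picture is of the moment at which its call begins.
- robot.close_job(): hands the job in, once; it reports no verdict.
The state is a dict: "t": time; "joint_pos": joint angles; "qd": joint speeds; "tau": joint torques, N m; "eef_pos": TCP position; "eef_rot": TCP orientation; "ft_force": force on the tool from outside, world axes, zero at the start; "ft_torque": the same for the moment, N m; "grip_width": finger opening in m.
Only numpy, scipy, OpenCV 4.12 (cv2) and the standard library are available. Lean on these libraries where they do the work, as an engineer would, in place of code of your own. Each camera call takes 0.05 s, during which the arm holds its last target.

### The job

The three lino blocks of one print lie carelessly stacked in the drilling jig: tap the near end of the stack until all three sit square and flush against the end stop, then pump the trigger of the bar clamp until its jaw has closed on the stack and holds it firmly flush against the fence, stopping there because squeezing on crushes the lino. Close the jaw by its trigger only, not by pushing the jaw or bar, and leave the other things on the bench alone. Finish while holding: keep trigger and pistol grip squeezed together in the gripper, so that the stack can be drilled.

Things in the scene. Friction and masses are not known exactly. Their poses are not given: they have to be found in the camera images.
- jig: Drilling jig: plywood baseboard 200 mm (x) by 285 mm (y), 15 mm thick, fixed to the bench. Origin on the bench top under the middle of the place where the stack belongs; x points to the end stop (away from the robot), y to the fence and the clamp's handle, z up. A block fully home against stop and fence has its centre at x = 0, y = 0.
- end_stop (a point): Middle of the top edge of the wooden end stop's face: jig x +65, y -5, 45 mm above the bench. The stop is 100 mm long along jig y, 18 mm thick, 30 mm high on the board; the blocks' far ends belong flush on its face.
- fence (a point): Middle of the top edge of the wooden fence's face: jig x 2.5, y +45, 45 mm above the bench. The fence is 125 mm long along jig x, 18 mm thick, 30 mm high on the board; the blocks' long edges belong flush on its face.
- bar_over (a point): Point of the jig in the clamp's steel bar where it crosses over the stack: jig x +20, y 0, 71 mm above the bench. The bar is 6 mm wide and 18 mm high (62 to 80 mm above the bench) and runs along jig y, about 100 mm to one side and 160 to 200 mm to the other, through the clamp's body behind the fence.
- near_end (a point): Point on the jig where the middle of the stack's near end (the one to tap, facing the robot) lies once the stack is home against the stop: jig x -65, y 0, 28.5 mm above the bench (half-way up the stack).
- handle_grip (a point): Middle of the clamp's fixed pistol grip at the height to take it, 150 mm above the bench: black upright grip 22 mm thick along jig y and 28 mm wide, standing up from 100 to 178 mm above the bench. Its back (the side away from the trigger) is 11 mm beyond this point in +y.
- handle: The clamp's fixed body with that grip (grey housing, black grip), part of the jig; origin at jig x +20, y 0, on the bench; axes as the jig's.
- trigger_grip (a point): Point on the middle line of the clamp's black trigger, about 149 mm above the bench: an upright lever 10 mm thick and 20 mm wide, its grip part from about 105 to 174 mm above the bench, standing in front (-y) of the pistol grip. Over the backs of trigger and grip it measures 59 mm when released and 42 mm when squeezed fully; only the trigger moves, by 17 mm.
- trigger (a joint): Angle of the clamp's trigger, rad: 0 released (a spring of about 3 N at the grip returns it), 0.17 squeezed fully against the pistol grip's stop. It turns about a pin in the housing 98 mm below the grip height.
- bar (a joint): Travel of the clamp's bar and its moving jaw, m, growing towards the fence; 0 is widest, with the pad's face 26 mm short of a stack that lies against the fence (so it meets it at 0.026). Each full squeeze and release of the ratchet trigger moves the bar one notch, 4 mm (squeeze and release fully: a part stroke may not catch the next notch); on release it settles back up to 1 mm. It cannot be opened again.
- pad (a joint): How far the moving jaw's rubber pad is pressed in, m: 0 when it touches nothing; it springs at about 1.5 N per mm. While the jaw only slides the loose stack over to the fence it goes in 1 to 2 mm; once the stack stands on the fence each further notch adds up to 4 mm. A firm hold is 2.5 to 6.5 mm (4 to 10 N); beyond 7 mm the blocks' edges crush.
- pad_face (a point): Centre of the moving jaw pad's face (28 mm wide, 28 mm high), 31 mm above the bench, on the stack's side away from the fence. The jaw hangs from the bar's end.
- block_low_mid (a point): Centre of the lowest of the three stacked lino blocks: flat plate 130 mm (its x) by 90 mm (its y) by 9 mm thick, grey lino on wood, about 90 g, loose. The stack of three is 27 mm high, on the jig's board, 15 to 42 mm above the bench. Its x and y axes agree with the jig's when square.
- block_mid_mid (a point): Centre of the middle of the three stacked lino blocks: flat plate 130 mm (its x) by 90 mm (its y) by 9 mm thick, grey lino on wood, about 90 g, loose. The stack of three is 27 mm high, on the jig's board, 15 to 42 mm above the bench. Its x and y axes agree with the jig's when square.
- block_top_mid (a point): Centre of the top of the three stacked lino blocks: flat plate 130 mm (its x) by 90 mm (its y) by 9 mm thick, grey lino on wood, about 90 g, loose. The stack of three is 27 mm high, on the jig's board, 15 to 42 mm above the bench. Its x and y axes agree with the jig's when square.
- offcut_mid (a point): Bystander, to be left alone: a smaller lino block, 90 x 60 x 9 mm, lying on the bench.
- pencil_mid (a point): Bystander, to be left alone: a flat pencil stub 87 mm long, lying on the jig's board.
- eraser_mid (a point): Bystander, to be left alone: a white eraser 40 x 22 x 12 mm, lying on the jig's board.
- brayer_mid (a point): Bystander, to be left alone: an ink roller with a wooden handle, 170 mm long.
- tape_mid (a point): Bystander, to be left alone: a roll of tape, 96 mm across, 24 mm high.
- brush_pot_mid (a point): Bystander, to be left alone: a white pot with brushes, 76 mm across.
There are look-alikes about, which are no part of the job. Leave any green or yellow look-alike of the part that bears block_top_mid alone.

How it is judged:
By the outcome, as a careful person would: the job done as asked, in the order asked, and still so for the second after the job is handed in, while the arm keeps its last pose, push and grip.
It also fails if it takes over 72 s, if anything falls off the work surface, if the arm or the gripper's body presses on something with over 40 N, if the wrist force passes 120 N, or if a joint passes its speed limit or range.

## Working session

There is one attempt and no reset: what is moved stays moved. The work goes in short steps, Python scripts to look and compute and a tool call to move; the robot and the scene stay as the last step left them, time stands still between calls to the robot, and variables do not carry over. Pictures are saved under pics/ and viewed, and the job is handed in when it is done.

Besides the shell and the picture viewer there is one more tool, called by a JSON object that holds its "name" and its "arguments", one argument or row to a line. servo_tool: Moves the arm, as the interface text tells. Its arguments: {"type":"object","properties":{"deltas":{"type":"array"},"gripper":{"type":"number"}},"required":["deltas"]}

```bash
ls; mkdir -p pics; cat > h.py <<'E'
import numpy as np, cv2
from bench import robot
def cap(n,name=None):
    c=robot.capture(n)
    if name: cv2.imwrite('pics/%s.png'%name,c['color'])
    np.savez('pics/%s.npz'%(name or n),**c)
    return c
def pt(c,u,v,d=None):
    f=240/np.tan(np.radians(c['fovy'])/2)
    if d is None: d=c['depth'][int(round(v)),int(round(u))]
    p=np.array([(u-c['cx'])/f*d,-(v-c['cy'])/f*d,-d,1])
    return (c['pose']@p)[:3]
def onz(c,u,v,z):
    a=c['pose'][:3,3]; b=pt(c,u,v,1.0); return a+(b-a)*(z-a[2])/(b[2]-a[2])
def load(n): 
    z=np.load('pics/%s.npz'%n); return {k:z[k] for k in z.files}
E
python3 - <<'E'
from h import *
for n in ['scene','top','wrist']:
    c=cap(n,n+'0'); print(n,c['fovy'],c['cx'],c['cy'],c['pose'].round(3).tolist(),[k for k in c])
s=robot.state(); print(s)
E
```

```text
pics
scene 49.581697411731554 323.32523191953055 243.27969750117515 [[0.708, -0.519, 0.478, 1.004], [0.706, 0.518, -0.483, -0.521], [0.004, 0.68, 0.733, 0.904], [0.0, 0.0, 0.0, 1.0]] ['color', 'depth', 'fovy', 'cx', 'cy', 'pose']
top 54.82126566282124 316.0930353012777 237.97228867205922 [[-0.015, 0.999, -0.05, 0.422], [-1.0, -0.015, 0.005, 0.015], [0.004, 0.05, 0.999, 1.12], [0.0, 0.0, 0.0, 1.0]] ['color', 'depth', 'fovy', 'cx', 'cy', 'pose']
wrist 58.22244394266176 325.7602389428305 241.3599593749059 [[0.4, 0.869, 0.291, 0.283], [-0.917, 0.38, 0.125, -0.449], [-0.002, -0.316, 0.949, 0.374], [0.0, 0.0, 0.0, 1.0]] ['color', 'depth', 'fovy', 'cx', 'cy', 'pose']
{'t': 0.15, 'joint_pos': array([-1.23027565e+00,  5.26890690e-02,  1.40146026e+00,  1.00060629e-05,
        1.68858951e+00, -7.02609152e-02]), 'qd': array([ 0.00120277, -0.00130344, -0.00423169,  0.00194159, -0.00089119,
        0.00073031]), 'tau': array([ 7.35666599e-04, -3.81953537e+01, -3.60423160e+01, -3.76522928e-05,
        4.65630874e-03,  7.92214763e-06]), 'eef_pos': array([ 0.20960617, -0.48107282,  0.20188326]), 'eef_rot': array([-5.68538306e-04,  9.78981077e-01,  2.03950295e-01, -7.22831624e-05]), 'ft_force': array([ 0.73838593,  0.44651347, -0.54813727]), 'ft_torque': array([ 0.05316271, -0.00690272, -0.0211341 ]), 'grip_width': 0.08517108190426302}
```

View pics/scene0.png

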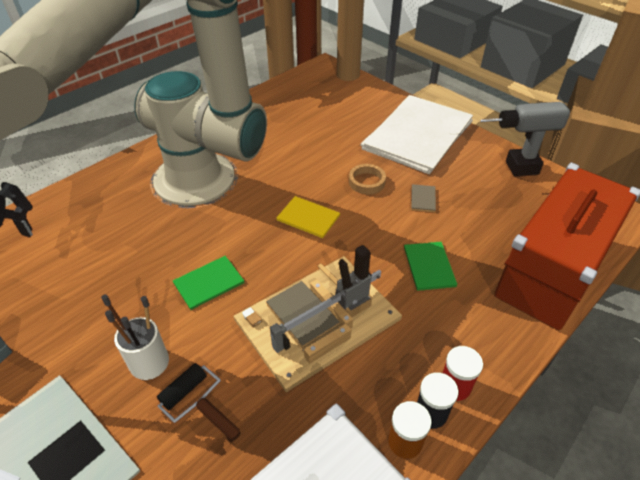

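View pics/top0.png

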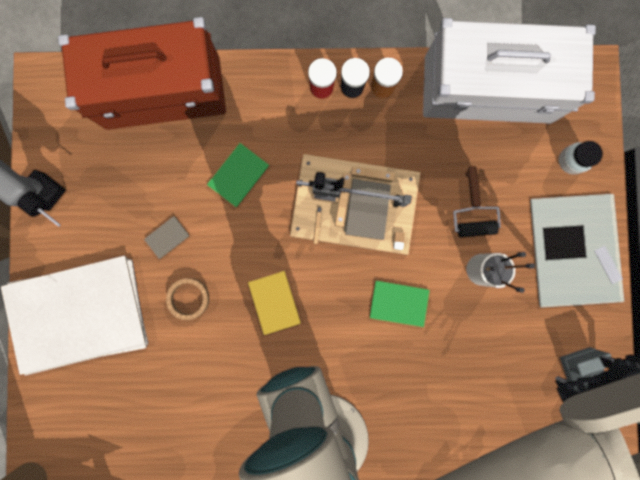

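View pics/wrist0.png

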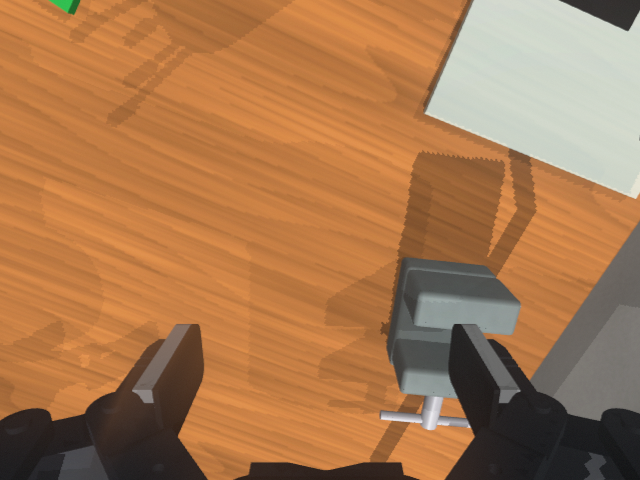

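```bash
python3 - <<'E'
from h import *
c=load('top0'); im=c['color'][140:270,275:435]
cv2.imwrite('pics/top0z.png',cv2.resize(im,None,fx=5,fy=4.6,interpolation=cv2.INTER_CUBIC)[:600])
c2=load('scene0'); im=c2['color'][230:395,225:410]
cv2.imwrite('pics/scene0z.png',cv2.resize(im,None,fx=4,fy=3.6,interpolation=cv2.INTER_CUBIC)[:600])
for u,v in [(302,156),(420,174),(408,254),(291,236)]: print(onz(c,u,v,.015).round(4))
E
```

```text
[0.675  0.0402 0.015 ]
[ 0.6273 -0.2433  0.015 ]
[ 0.4351 -0.2096  0.015 ]
[0.4823 0.0691 0.015 ]
```

View pics/top0z.png

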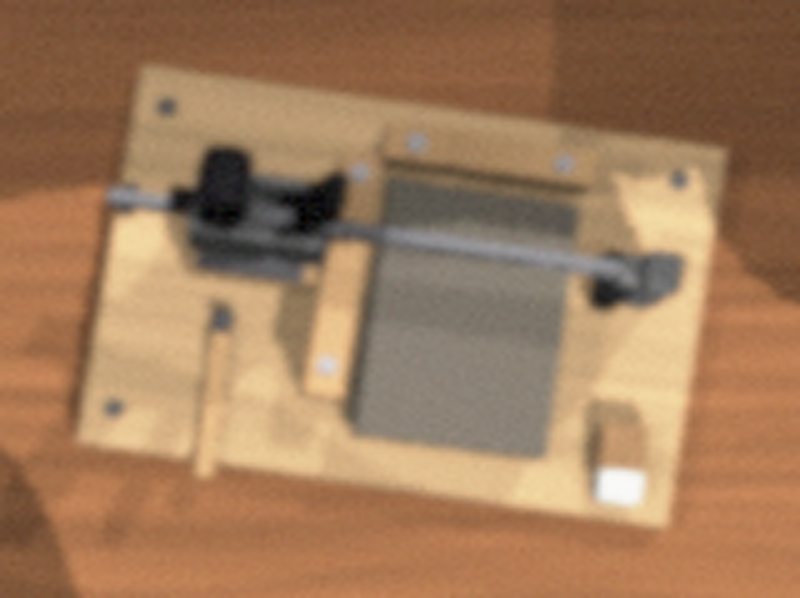

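View pics/scene0z.png

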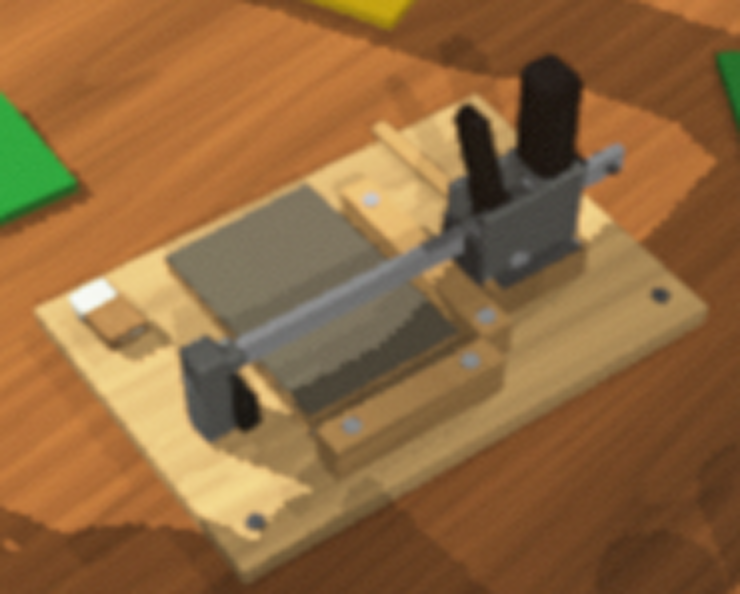

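{"name": "servo_tool", "arguments": {
  "deltas": [
    [[0,0,-3],0.145],
    [[0,0,-3],0.145],
    [[0,0,-3],0.145],
    [[0,0,-1],0.14]
  ]
}}

```text
t: 0.55
eef_pos: [0.2091, -0.4797, 0.301]
eef_rot: [-0.005, 0.996, -0.091, -0.002]
ft_force: [-0.2, -0.1, 0.2]
grip_width: 0.0853
```

```bash
cat >> h.py <<'E'
from scipy.spatial.transform import Rotation as R
def tool():
    s=robot.state(); q=s['eef_rot']; return s,R.from_quat([q[1],q[2],q[3],q[0]]).as_matrix()
def to(p):
    s,M=tool(); return (M.T@(np.array(p)-s['eef_pos'])*100).round(2)
E
python3 - <<'E'
from h import *
s,M=tool(); print(s['t'],s['eef_pos'],M.round(3).tolist())
print(to([.60,-.1,.30]))
c=load('top0'); print(onz(c,368,209.6,.042))
E
```

```text
0.55 [ 0.20910836 -0.47974207  0.30096453] [[0.983, -0.182, -0.003], [-0.182, -0.983, 0.01], [-0.005, -0.009, -1.0]]
[ 31.52 -44.46   0.33]
[ 0.53999695 -0.11306661  0.042     ]
```

{"name": "servo_tool", "arguments": {
  "deltas": [
    [[2.5,-3.5,0],0],
    [[2.5,-3.5,0],0],
    [[2.5,-3.5,0],0],
    [[2.5,-3.5,0],0],
    [[2.5,-3.5,0],0],
    [[2.5,-3.5,0],0],
    [[2.5,-3.5,0],0],
    [[2.5,-3.5,0],0],
    [[2.5,-3.5,0],0],
    [[2.5,-3.5,0],0]
  ]
}}

```text
t: 1.55
eef_pos: [0.5284, -0.1755, 0.3015]
eef_rot: [-0.004, 0.995, -0.099, -0.003]
ft_force: [-0.2, -1.6, -0.1]
grip_width: 0.0854
```

```bash
python3 - <<'E'
from h import *
s,M=tool(); print(s['t'],s['eef_pos'],s['joint_pos'].round(2),np.arctan2(M[1,0],M[0,0]))
print(to([.60,-.1,.30]))
E
```

```text
1.55 [ 0.52836537 -0.17546117  0.30152975] [-0.39  0.15  1.1   0.01  1.9   1.38] -0.19864525866471222
[ 5.53 -8.81  0.18]
```

{"name": "servo_tool", "arguments": {
  "deltas": [
    [[2.8,-4,0],-0.03],
    [[2.5,-3.5,0],0],
    [[0,0,0],0]
  ]
}}

```text
t: 1.85
eef_pos: [0.5981, -0.1047, 0.2986]
eef_rot: [-0.005, 0.997, -0.081, -0.005]
ft_force: [-0.5, -0.6, -0.5]
grip_width: 0.0853
```

```bash
python3 - <<'E'
from h import *
s,M=tool(); print(s['t'],s['eef_pos'],s['joint_pos'].round(2),np.arctan2(M[1,0],M[0,0]))
c=cap('wrist','w1'); print(c['pose'].round(3).tolist())
E
```

```text
1.85 [ 0.59806131 -0.10472903  0.29860201] [-0.24  0.31  0.93  0.01  1.92  1.5 ] -0.16217577783699944
[[-0.161, 0.933, 0.321, 0.678], [-0.987, -0.149, -0.061, -0.12], [-0.009, -0.327, 0.945, 0.47], [0.0, 0.0, 0.0, 1.0]]
```

View pics/w1.png

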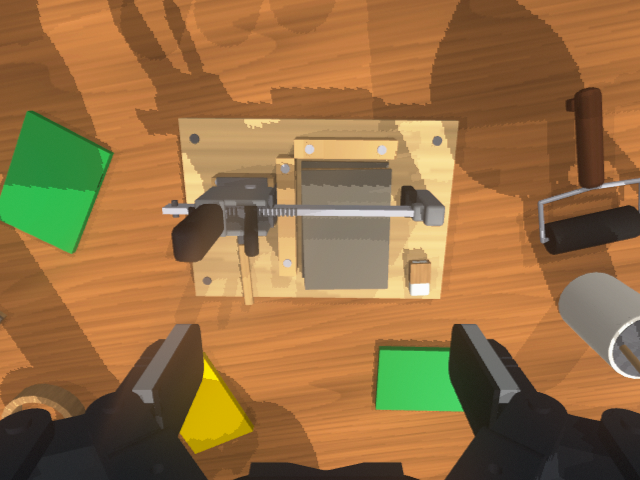

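```bash
python3 - <<'E'
from h import *
c=load('w1'); im=c['color'][105:310,160:480]
cv2.imwrite('pics/w1z.png',cv2.resize(im,None,fx=2.5,fy=2.5,interpolation=cv2.INTER_CUBIC))
im=c['color'][120:300,265:400]
cv2.imwrite('pics/w1zz.png',cv2.resize(im,None,fx=3.3,fy=3.3,interpolation=cv2.INTER_CUBIC))
E
```

```text
(no output)
```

View pics/w1z.png

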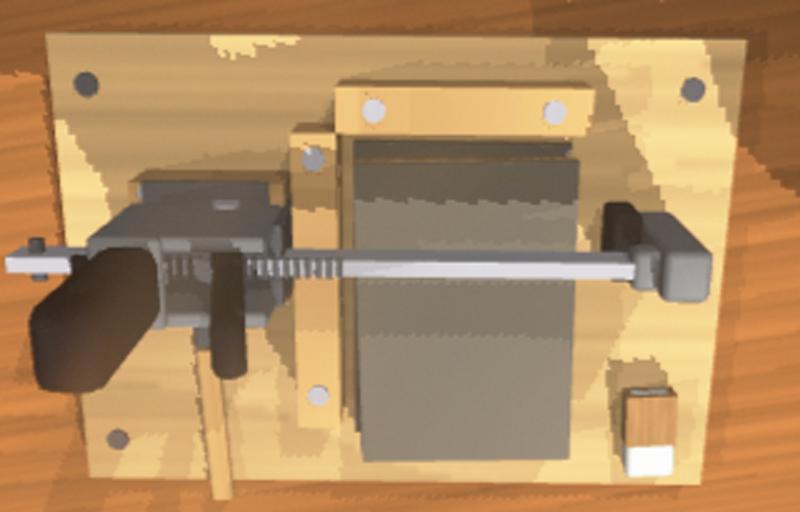

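View pics/w1zz.png

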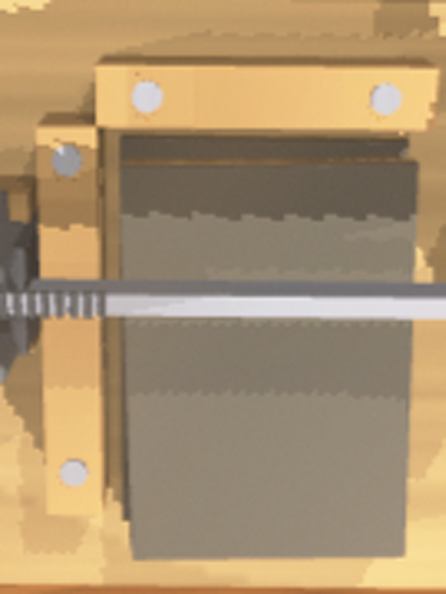

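```bash
python3 - <<'E'
from h import *
c=load('w1')
def P(x,y,z,s=2.5,o=(160,105)): return onz(c,o[0]+x/s,o[1]+y/s,z)
B=[P(*p,.015) for p in [(48,35),(746,41),(701,485),(90,478)]]
print('board',np.array(B).round(4))
yd=(B[0]-B[1]+B[3]-B[2])/2; xd=(B[0]-B[3]+B[1]-B[2])/2
print(np.linalg.norm(yd),np.linalg.norm(xd), np.arctan2(-yd[0],yd[1]),np.arctan2(xd[1],xd[0]))
st=[P(*p,.045) for p in [(337,134),(592,137)]]; fe=[P(*p,.045) for p in [(338,140),(341,428)]]
print('stop',np.array(st).round(4),np.linalg.norm(st[0]-st[1])); d=st[0]-st[1]; print(np.arctan2(-d[0],d[1]))
d=fe[0]-fe[1]; print('fence',np.array(fe).round(4),np.arctan2(d[1],d[0]))
tb=[P(*p,.042) for p in [(355,158),(579,160),(568,459),(362,461)]]; print('top',np.array(tb).round(4),np.mean(tb,0).round(4))
d=tb[0]-tb[3]; e=tb[1]-tb[2]; print(np.linalg.norm(d),np.linalg.norm(e),np.arctan2(d[1],d[0]),np.arctan2(e[1],e[0]), np.linalg.norm(tb[0]-tb[1]),np.linalg.norm(tb[2]-tb[3]))
# depth check
for x,y in [(100,150),(460,110),(320,250),(460,400),(400,380),(460,265),(90,380),(230,370)]:
    print((x,y),pt(c,160+x/2.5,105+y/2.5).round(4))
E
```

```text
board [[ 0.6778  0.0361  0.015 ]
 [ 0.6298 -0.2442  0.015 ]
 [ 0.4323 -0.211   0.015 ]
 [ 0.4807  0.0709  0.015 ]]
0.28522390445396906 0.20020322341806238 -0.16977812079393748 -0.1704983005580359
stop [[ 0.6234 -0.0761  0.045 ]
 [ 0.6063 -0.1744  0.045 ]] 0.09980451655897168
-0.1722200155628261
fence [[ 0.621  -0.076   0.045 ]
 [ 0.4999 -0.0547  0.045 ]] -0.1746004960290895
top [[ 0.6126 -0.0811  0.042 ]
 [ 0.5976 -0.1687  0.042 ]
 [ 0.4686 -0.1494  0.042 ]
 [ 0.4817 -0.0604  0.042 ]] [ 0.5401 -0.1149  0.042 ]
0.13246807372449762 0.13046133988306674 -0.15679875241904342 -0.14880450140751755 0.08890924859298174 0.08994979861269642
(100, 150) [0.6291 0.0266 0.0166]
(460, 110) [ 0.6249 -0.125   0.0455]
(320, 250) [ 0.5836 -0.0637  0.0666]
(460, 400) [ 0.5041 -0.107   0.0437]
(400, 380) [ 0.5167 -0.0832  0.0425]
(460, 265) [ 0.5735 -0.1162  0.0825]
(90, 380) [ 0.582  -0.0054  0.1775]
(230, 370) [ 0.5775 -0.0457  0.1744]
```

```bash
cat >> h.py <<'E'
YAW=-0.171; O=np.array([.5517,-.1093,0]); JM=R.from_euler('z',YAW).as_matrix()
def j2w(x,y,z): return O+JM@np.array([x,y,z])
def w2j(p): return JM.T@(np.array(p)-O)
def rep():
    s,M=tool(); print('t %.2f'%s['t'],'jig',(w2j(s['eef_pos'])*1000).round(1),'yawerr %.4f'%(np.arctan2(M[1,0],M[0,0])-YAW),'F',(JM.T@s['ft_force']).round(2),'w %.4f'%s['grip_width'])
def go(x,y,z):
    s,M=tool(); d=to(j2w(x,y,z)); print('tool cm',d); return d
E
python3 - <<'E'
from h import *
rep(); go(-.100,-.006,.20)
c=load('w1')
for x,y in [(628,430),(675,430),(205,350),(230,490)]: print((w2j(onz(c,160+x/2.5,105+y/2.5,.02))*1000).round(1))
E
```

```text
t 1.90 jig [ 44.2  10.5 299. ] yawerr 0.0073 F [-0.41  0.12 -0.45] w 0.0855
tool cm [-14.32   1.63  10.04]
[-70.6 -83.4  20. ]
[ -70.4 -104.7   20. ]
[-34.4 106.9  20. ]
[-103.4   99.1   20. ]
```

{"name": "servo_tool", "arguments": {
  "deltas": [
    [[-3.6,0.4,1],0.007],
    [[-3.6,0.4,2.5],0],
    [[-3.6,0.4,2.5],0],
    [[-3.4,0.4,2.5],0],
    [[-0.5,0,1.2],0],
    [[0,0,0],0]
  ],
  "gripper": 0.6
}}

```text
t: 2.5
eef_pos: [0.4393, -0.0996, 0.1951]
eef_rot: [-0.004, 0.996, -0.088, -0.008]
ft_force: [-0.3, -0.5, 0.5]
grip_width: 0.0514
```

```bash
python3 - <<'E'
from h import *
rep(); c=cap('wrist','w2'); d=c['depth'];print(d[300:480:20,::40].round(3)); go(-.1,-.006,.03)
E
```

```text
t 2.50 jig [-112.4   -9.6  195.1] yawerr -0.0055 F [-0.19 -0.55  0.52] w 0.0514
[[0.407 0.409 0.397 0.397 0.408 0.407 0.407 0.408 0.406 0.407 0.395 0.395
  0.395 0.405 0.406 0.405]
 [0.415 0.415 0.406 0.405 0.405 0.414 0.143 0.416 0.414 0.415 0.148 0.403
  0.401 0.414 0.412 0.411]
 [0.423 0.422 0.411 0.411 0.412 0.422 0.131 0.422 0.421 0.419 0.148 0.14
  0.41  0.42  0.419 0.42 ]
 [0.431 0.429 0.43  0.422 0.418 0.128 0.129 0.428 0.429 0.427 0.149 0.129
  0.426 0.426 0.426 0.426]
 [0.438 0.44  0.438 0.428 0.426 0.109 0.13  0.437 0.435 0.435 0.148 0.111
  0.435 0.434 0.436 0.435]
 [0.447 0.446 0.446 0.104 0.111 0.105 0.13  0.446 0.445 0.445 0.443 0.105
  0.111 0.105 0.104 0.443]
 [0.456 0.458 0.098 0.099 0.106 0.091 0.129 0.453 0.454 0.453 0.451 0.089
  0.107 0.103 0.097 0.45 ]
 [0.464 0.464 0.092 0.102 0.107 0.084 0.463 0.462 0.462 0.46  0.462 0.085
  0.107 0.104 0.092 0.092]
 [0.474 0.086 0.087 0.106 0.109 0.08  0.082 0.471 0.472 0.472 0.471 0.081
  0.108 0.104 0.09  0.088]]
tool cm [ 1.43 -0.26 16.58]
```

View pics/w2.png

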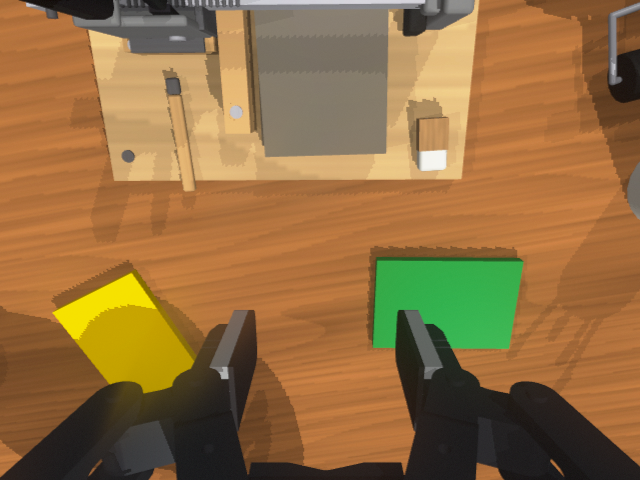

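```bash
python3 - <<'E'
from h import *
c=load('w2'); s,M=tool()
f=240/np.tan(np.radians(c['fovy'])/2); d=c['depth']
v,u=np.nonzero((d>.05)&(d<.2)); dd=d[v,u]
P=np.stack([(u-c['cx'])/f*dd,-(v-c['cy'])/f*dd,-dd,np.ones_like(dd)])
W=(c['pose']@P)[:3].T; T=(W-s['eef_pos'])@M*1000
for lo in range(-60,16,4):
    m=(T[:,2]>lo)&(T[:,2]<=lo+4)
    if m.sum():
        t=T[m]; L=t[t[:,1]<0]; Rr=t[t[:,1]>0]
        print(lo,m.sum(),[ (q[:,0].min().round(1),q[:,0].max().round(1),q[:,1].min().round(1),q[:,1].max().round(1)) for q in (L,Rr) if len(q)])
E
```

```text
-60 911 [(np.float64(-13.2), np.float64(9.6), np.float64(-38.8), np.float64(-25.0)), (np.float64(-13.6), np.float64(9.9), np.float64(25.7), np.float64(39.7))]
-56 827 [(np.float64(-13.2), np.float64(9.7), np.float64(-39.0), np.float64(-24.9)), (np.float64(-14.0), np.float64(9.7), np.float64(25.6), np.float64(39.6))]
-52 783 [(np.float64(-14.2), np.float64(9.7), np.float64(-39.0), np.float64(-25.0)), (np.float64(-13.4), np.float64(9.4), np.float64(25.7), np.float64(39.6))]
-48 704 [(np.float64(-13.6), np.float64(9.6), np.float64(-39.0), np.float64(-25.0)), (np.float64(-13.3), np.float64(9.7), np.float64(25.6), np.float64(39.5))]
-44 641 [(np.float64(-13.2), np.float64(9.5), np.float64(-39.0), np.float64(-25.1)), (np.float64(-13.6), np.float64(9.4), np.float64(25.5), np.float64(39.4))]
-40 465 [(np.float64(-13.1), np.float64(9.4), np.float64(-37.3), np.float64(-25.0)), (np.float64(-13.4), np.float64(9.4), np.float64(25.7), np.float64(38.7))]
-36 211 [(np.float64(-12.4), np.float64(8.5), np.float64(-31.8), np.float64(-25.2)), (np.float64(-13.4), np.float64(8.7), np.float64(25.7), np.float64(32.4))]
-32 3 [(np.float64(-6.6), np.float64(-6.6), np.float64(-25.5), np.float64(-25.5)), (np.float64(-6.6), np.float64(-5.7), np.float64(26.0), np.float64(26.0))]
```

{"name": "servo_tool", "arguments": {
  "deltas": [
    [[0.8,-0.1,4],-0.005],
    [[0.6,0,4.5],0],
    [[0.3,0,4],0],
    [[0,0,2.5],0],
    [[0,0,0.5],0],
    [[0,0,0],0]
  ]
}}

```text
t: 3.15
eef_pos: [0.4638, -0.1054, 0.0454]
eef_rot: [-0.002, 0.996, -0.087, 0.001]
ft_force: [0.2, 0.7, 1.2]
grip_width: 0.0516
```

```bash
python3 - <<'E'
from h import *
rep(); c=cap('wrist','w3'); c=cap('scene','s3');  go(-.1,-.006,.025)
cv2.imwrite('pics/s3z.png',cv2.resize(c['color'][220:400,180:420],None,fx=3.3,fy=3.3,interpolation=cv2.INTER_CUBIC))
E
```

```text
t 3.15 jig [-87.3 -11.1  45.4] yawerr -0.0037 F [0.07 0.68 1.21] w 0.0516
tool cm [-1.35 -0.5   2.16]
```

View pics/w3.png

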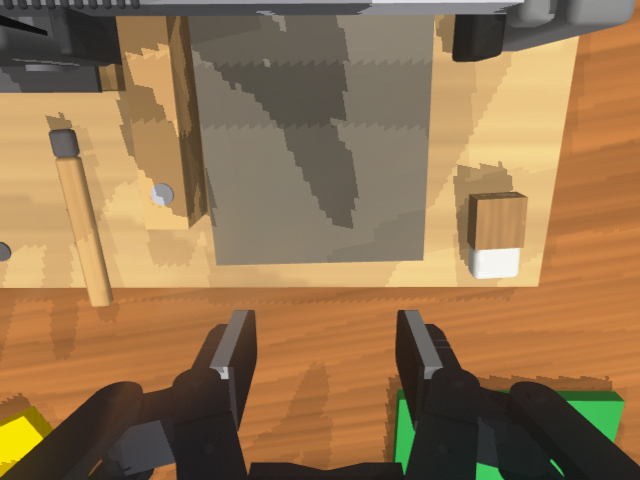

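View pics/s3z.png

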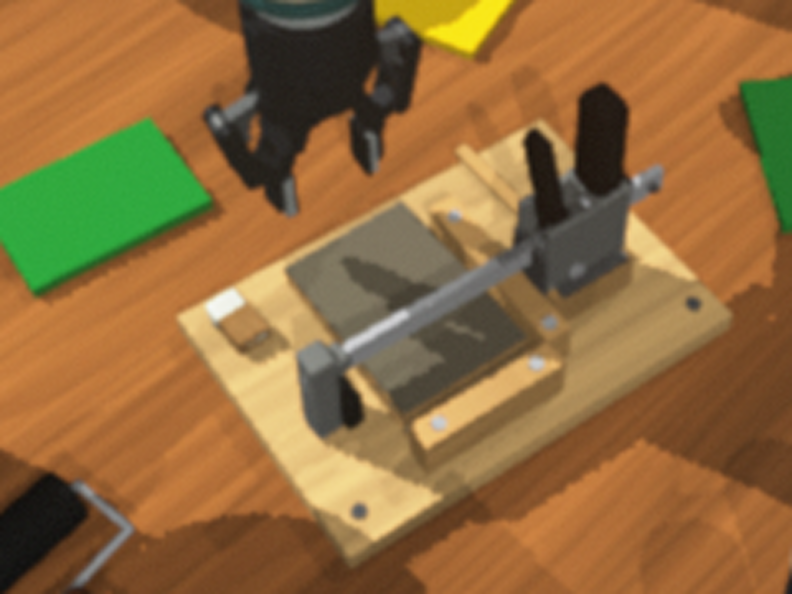

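```bash
python3 - <<'E'
from h import *
c=load('s3'); s,M=tool(); print(s['eef_pos'])
f=240/np.tan(np.radians(c['fovy'])/2); d=c['depth']
v,u=np.mgrid[225:290,240:310]; v=v.ravel();u=u.ravel(); dd=d[v,u]
P=np.stack([(u-c['cx'])/f*dd,-(v-c['cy'])/f*dd,-dd,np.ones_like(dd)])
W=(c['pose']@P)[:3].T; T=(W-s['eef_pos'])@M*1000
m=(abs(T[:,0])<40)&(abs(T[:,1])<60)&(T[:,2]<25)
T=T[m]
for lo in range(-60,25,5):
    t=T[(T[:,2]>lo)&(T[:,2]<=lo+5)]
    if len(t): print(lo,len(t),t.min(0).round(1),t.max(0).round(1))
c=load('wrist0');print(c['pose'][:3,3]-[.2096,-.481,.2019]); c=load('w3');print(c['pose'][:3,3]-s['eef_pos'])
E
```

```text
[ 0.46444166 -0.10556187  0.04660631]
-60 29 [ -6.2 -37.1 -59.9] [ 12.5  40.4 -55.3]
-55 30 [-11.6 -36.5 -54.5] [ 13.4  40.3 -50.1]
-50 34 [ -8.1 -39.  -49.8] [ 12.4  39.9 -45. ]
-45 27 [-10.5 -39.4 -45. ] [ 12.3  39.9 -40.1]
-40 19 [-10.5 -36.1 -40. ] [ 12.   38.1 -35.2]
-35 11 [ -7.1 -31.7 -34.9] [ 10.5  32.8 -32.4]
0 58 [ 12.8 -46.8   1.1] [39.3 -9.3  5. ]
5 55 [ 10.3 -48.6   5. ] [ 37.8 -15.    9.9]
[0.0730863  0.03202525 0.17222682]
[ 0.07756572 -0.01474469  0.17129669]
```

{"name": "servo_tool", "arguments": {
  "deltas": [
    [[0,0,0],0],
    [[0,0,0],0],
    [[0,0,0],0],
    [[0,0,0],0],
    [[0,0,0],0],
    [[0,0,0],0]
  ],
  "gripper": 0
}}

```text
t: 3.85
eef_pos: [0.4677, -0.1066, 0.0523]
eef_rot: [-0.0, 0.996, -0.087, 0.007]
ft_force: [-0.1, 0.8, -0.6]
grip_width: 0.0001
```

```bash
cat >> h.py <<'E'
def tips(c,p,M):
    f=240/np.tan(np.radians(c['fovy'])/2); d=c['depth']
    v,u=np.nonzero((d>.05)&(d<.22)); dd=d[v,u]
    P=np.stack([(u-c['cx'])/f*dd,-(v-c['cy'])/f*dd,-dd,np.ones_like(dd)])
    T=((c['pose']@P)[:3].T-p)@M*1000
    T=T[(abs(T[:,0])<20)&(abs(T[:,1])<60)&(T[:,2]<8)]
    for lo in range(-60,8,4):
        t=T[(T[:,2]>lo)&(T[:,2]<=lo+4)]
        if len(t): print(lo,len(t),t.min(0).round(1),t.max(0).round(1))
E
python3 - <<'E'
from h import *
rep(); c=cap('wrist','w4'); s,M=tool(); tips(c,s['eef_pos'],M)
print('open'); c=load('w1'); q=[-0.005, 0.997, -0.081, -0.005]; tips(c,np.array([.5981,-.1047,.2986]),R.from_quat([q[1],q[2],q[3],q[0]]).as_matrix())
E
```

```text
t 3.85 jig [-83.2 -11.6  52.3] yawerr -0.0036 F [-0.22  0.75 -0.55] w 0.0001
-60 622 [  4.6 -13.2 -60. ] [ 10.5  13.9 -56. ]
-56 558 [  4.5 -13.2 -56. ] [ 10.3  13.9 -52. ]
-52 528 [  4.5 -13.3 -52. ] [ 10.3  13.9 -48. ]
-48 503 [  4.5 -13.3 -48. ] [ 10.1  13.8 -44. ]
-44 445 [  4.7 -13.2 -44. ] [ 10.3  14.  -40. ]
-40 366 [  4.6 -12.7 -40. ] [ 10.3  13.4 -36. ]
-36 112 [  4.9  -8.8 -36. ] [ 10.   11.9 -33.2]
4 35 [  8.  -41.7   7. ] [19.4 40.3  8. ]
open
-60 1088 [-12.8 -56.1 -60. ] [ 10.2  56.7 -56. ]
-56 985 [-13.1 -56.3 -56. ] [ 10.3  56.8 -52. ]
-52 817 [-12.9 -54.8 -52. ] [ 10.3  55.5 -48. ]
-48 516 [-12.8 -48.8 -48. ] [  9.8  49.4 -44. ]
-44 79 [-11.  -42.8 -44. ] [  7.3  43.5 -42.1]
```

View pics/w4.png

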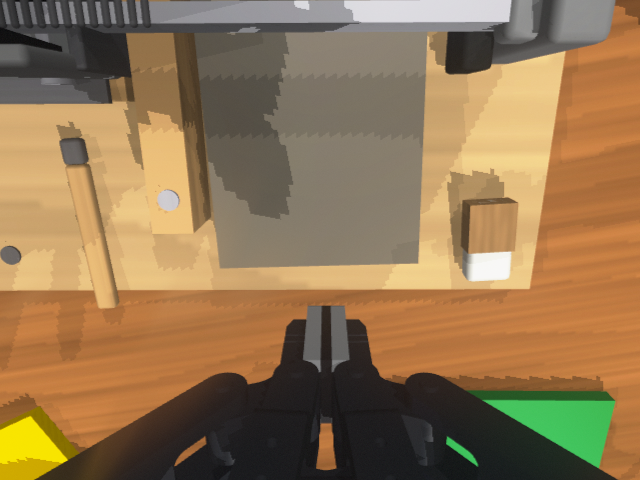

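{"name": "servo_tool", "arguments": {
  "deltas": [
    [[-0.8,-0.3,0.5],-0.004],
    [[-0.4,-0.2,2.0],0],
    [[0,0,1.5],0],
    [[0,0,0.8],0],
    [[0,0,0.2],0],
    [[0,0,0.1],0]
  ],
  "gripper": 0.6
}}

```text
t: 4.5
eef_pos: [0.4551, -0.0982, -0.0016]
eef_rot: [-0.001, 0.996, -0.085, 0.006]
ft_force: [0.5, -0.1, 0.7]
grip_width: 0.0512
```

```bash
python3 - <<'E'
from h import *
rep(); c=cap('wrist','w5'); s,M=tool(); tips(c,s['eef_pos'],M)
c=cap('scene','s5')
cv2.imwrite('pics/s5z.png',cv2.resize(c['color'][220:400,180:420],None,fx=3.3,fy=3.3,interpolation=cv2.INTER_CUBIC))
E
```

```text
t 4.50 jig [-97.1  -5.5  -1.6] yawerr 0.0016 F [ 0.53 -0.03  0.69] w 0.0512
-60 910 [-13. -39. -60.] [ 10.3  39.7 -56. ]
-56 825 [-13. -39. -56.] [ 10.5  39.7 -52. ]
-52 754 [-12.3 -39.  -52. ] [ 10.4  39.7 -48. ]
-48 691 [-12.6 -39.2 -48. ] [ 10.3  39.6 -44. ]
-44 619 [-13.  -38.5 -44. ] [ 10.3  38.8 -40. ]
-40 396 [-13. -37. -40.] [ 10.2  37.5 -36. ]
-36 145 [-12.2 -29.9 -35.9] [  8.8  31.9 -32.5]
-20 8830 [ -2.4 -60.  -19.7] [ 20.  60. -16.]
-16 30 [ -2.5 -59.7 -16. ] [ 19.4  59.8 -15.3]
-8 78 [-19.6 -55.3  -4.7] [-9.  59.9 -4. ]
-4 4153 [-20. -60.  -4.] [-9.3 60.  -0.8]
```

View pics/w5.png

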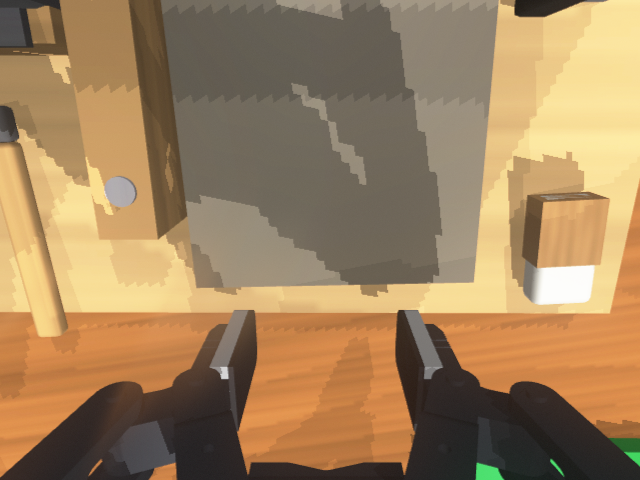

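View pics/s5z.png

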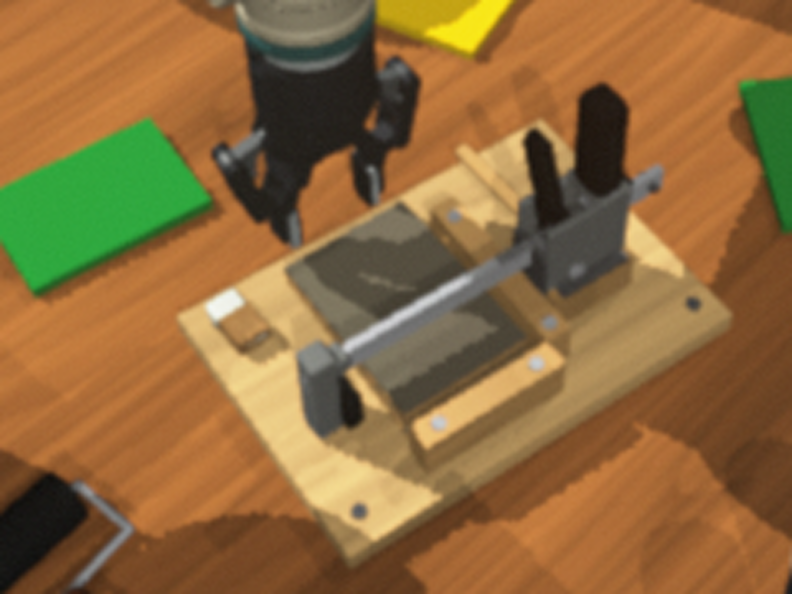

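{"name": "servo_tool", "arguments": {
  "deltas": [
    [[0,0,0.6],0],
    [[0.1,0,0.6],0],
    [[0,0,0.2],0],
    [[0,0,0.1],0]
  ]
}}

```text
t: 5.0
eef_pos: [0.4578, -0.0989, -0.016]
eef_rot: [-0.0, 0.996, -0.085, 0.008]
ft_force: [0.1, -0.4, 0.4]
grip_width: 0.0514
```

```bash
python3 - <<'E'
from h import *
rep(); c=cap('wrist','w6'); s,M=tool(); tips(c,s['eef_pos'],M)
E
```

```text
t 5.00 jig [-94.2  -5.8 -16. ] yawerr 0.0015 F [ 0.19 -0.34  0.39] w 0.0514
-60 1209 [-12.5 -42.3 -60. ] [ 20.   39.7 -56. ]
-56 807 [-12.8 -38.9 -56. ] [ 10.4  39.7 -52. ]
-52 766 [-12.9 -39.1 -52. ] [ 10.5  39.5 -48. ]
-48 678 [-12.5 -38.9 -48. ] [ 10.5  39.5 -44. ]
-44 596 [-12.7 -39.2 -44. ] [ 10.4  39.3 -40. ]
-40 275 [-12.9 -37.1 -40. ] [ 10.   36.2 -36. ]
-36 4280 [-11.7 -60.  -36. ] [ 20.  60. -32.]
-32 2933 [ -5.2 -60.  -32. ] [ 19.9  60.  -29.7]
-20 2691 [-20.  -60.  -19.3] [-12.1  60.  -16. ]
-16 18 [-19.4 -58.2 -16. ] [-14.   13.  -15.5]
```

View pics/w6.png

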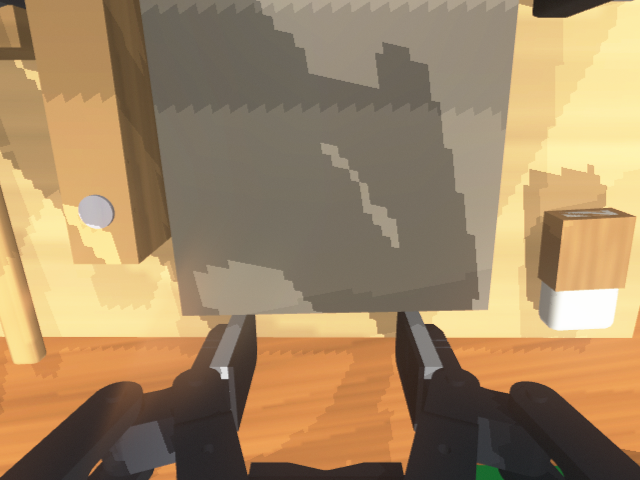

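{"name": "servo_tool", "arguments": {
  "deltas": [
    [[0.35,0,0.05],0],
    [[0.35,0,0.05],0],
    [[0.3,0,0.05],0],
    [[0.3,0,0.05],0]
  ]
}}

```text
t: 5.45
eef_pos: [0.47, -0.1011, -0.017]
eef_rot: [-0.0, 0.996, -0.085, 0.006]
ft_force: [-10.1, 2.1, 9.8]
grip_width: 0.0514
```

```bash
python3 - <<'E'
from h import *
rep()
E
```

```text
t 5.45 jig [-81.9  -5.8 -17. ] yawerr 0.0013 F [-10.31   0.32   9.8 ] w 0.0514
```

{"name": "servo_tool", "arguments": {
  "deltas": [
    [[0,0,-0.15],0],
    [[0.2,0,0],0],
    [[0.2,0,0],0]
  ]
}}

```text
t: 5.75
eef_pos: [0.4741, -0.1017, -0.0153]
eef_rot: [-0.0, 0.996, -0.085, 0.005]
ft_force: [-3.1, 0.9, 2.5]
grip_width: 0.0512
```

```bash
python3 - <<'E'
from h import *
rep(); c=cap('wrist','w7')
E
```

```text
t 5.75 jig [-77.8  -5.8 -15.3] yawerr 0.0015 F [-3.21  0.39  2.5 ] w 0.0512
```

View pics/w7.png

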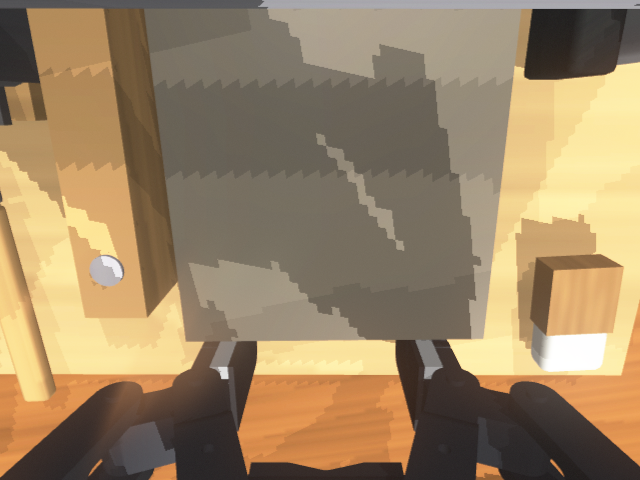

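{"name": "servo_tool", "arguments": {
  "deltas": [
    [[0.2,0,0],0],
    [[0.2,0,0],0]
  ]
}}

```text
t: 6.0
eef_pos: [0.478, -0.1024, -0.0154]
eef_rot: [-0.001, 0.996, -0.085, 0.004]
ft_force: [-5.6, 1.9, 4.8]
grip_width: 0.0515
```

```bash
python3 - <<'E'
from h import *
rep()
E
```

```text
t 6.00 jig [-73.8  -5.7 -15.4] yawerr 0.0015 F [-5.87  0.93  4.77] w 0.0515
```

{"name": "servo_tool", "arguments": {
  "deltas": [
    [[0.2,0,-0.05],0],
    [[0.2,0,0],0]
  ]
}}

```text
t: 6.2
eef_pos: [0.4779, -0.1022, -0.0158]
eef_rot: [-0.001, 0.996, -0.084, -0.001]
ft_force: [-18.3, 2.8, 13.4]
grip_width: 0.0513
```

```bash
python3 - <<'E'
from h import *
rep(); c=cap('wrist','w8')
c=cap('scene','s8')
cv2.imwrite('pics/s8z.png',cv2.resize(c['color'][250:370,250:370],None,fx=5,fy=5,interpolation=cv2.INTER_CUBIC))
E
```

```text
t 6.20 jig [-73.9  -5.6 -15.8] yawerr 0.0021 F [-18.54  -0.33  13.43] w 0.0513
```

View pics/s8z.png

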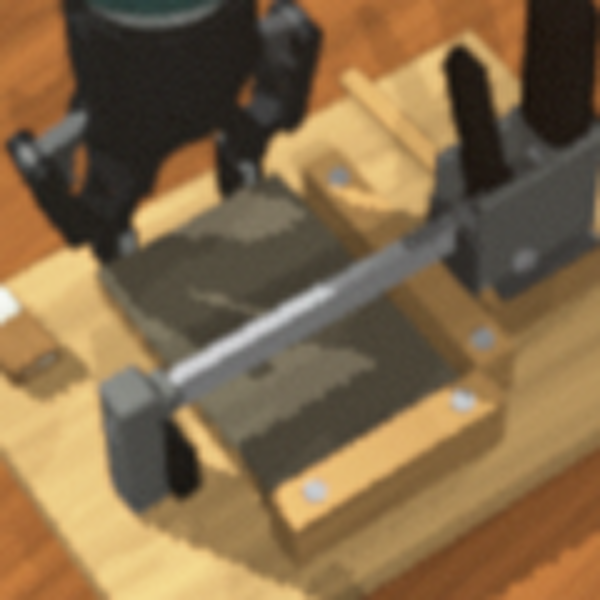

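{"name": "servo_tool", "arguments": {
  "deltas": [
    [[-0.8,0,-0.2],0],
    [[-1.2,0,-0.5],0],
    [[-0.5,0,-3],0],
    [[0,0,-4],0],
    [[0,0,-5],0],
    [[0,-1,-5],0],
    [[0.5,-3,-4],0],
    [[2,-3,-2],0],
    [[1,-1,0],0],
    [[0,0,0],0]
  ]
}}

```text
t: 7.3
eef_pos: [0.5033, -0.024, 0.2305]
eef_rot: [-0.002, 0.996, -0.085, 0.006]
ft_force: [-0.0, 0.1, -0.6]
grip_width: 0.0511
```

```bash
python3 - <<'E'
from h import *
rep(); c=cap('wrist','w9'); 
E
```

```text
t 7.30 jig [-62.2  75.8 230.5] yawerr 0.0000 F [-0.06  0.11 -0.62] w 0.0511
```

View pics/w9.png

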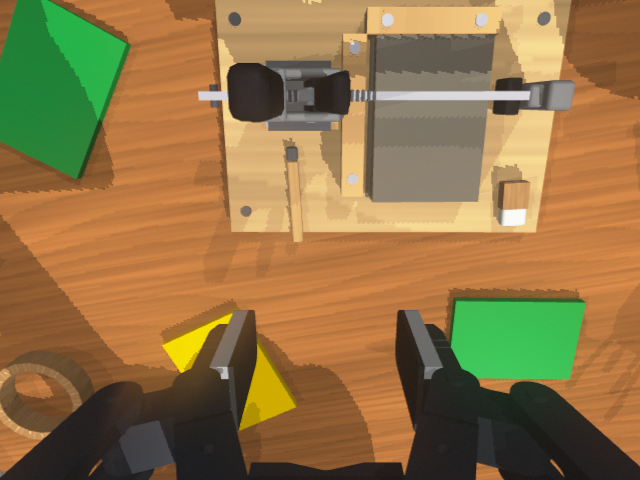

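```bash
python3 - <<'E'
from h import *
c=load('w9')
f=240/np.tan(np.radians(c['fovy'])/2); d=c['depth']
v,u=np.mgrid[0:260,180:600]; v=v.ravel();u=u.ravel(); dd=d[v,u]; k=dd>0; v,u,dd=v[k],u[k],dd[k]
P=np.stack([(u-c['cx'])/f*dd,-(v-c['cy'])/f*dd,-dd,np.ones_like(dd)])
J=((c['pose']@P)[:3].T-O)@JM*1000
def rng(m,n):
    q=J[m]; print(n,m.sum(),np.percentile(q,1,axis=0).round(1),np.percentile(q,99,axis=0).round(1))
for lo in range(85,185,10):
    for n,a,b in [('trig',284+20,380),('pist',215,290)]:
        rng((J[:,2]>lo)&(J[:,2]<lo+10)&(u>=a)&(u<b),n+str(lo)) if ((J[:,2]>lo)&(J[:,2]<lo+10)&(u>=a)&(u<b)).sum()>5 else None
rng((J[:,2]>75)&(J[:,2]<85)&(J[:,1]<40)&(J[:,1]>-60)&(J[:,0]>0)&(J[:,0]<40),'bar')
rng((J[:,2]>39)&(J[:,2]<48)&(J[:,1]<42)&(J[:,0]<60)&(J[:,0]>-90)&(J[:,1]>-60),'blk')
rng((J[:,2]>41)&(J[:,2]<50)&(J[:,0]>60)&(J[:,0]<90),'stop')
rng((J[:,2]>41)&(J[:,2]<50)&(J[:,1]>44)&(J[:,1]<66)&(J[:,0]<0),'fence')
cv2.imwrite('pics/w9z.png',cv2.resize(c['color'][0:210,330:520],None,fx=4,fy=2.85,interpolation=cv2.INTER_CUBIC))
go(-.0,.08,.24)
E
```

```text
trig85 172 [ 9.7 79.6 85.7] [31.7 91.5 94.7]
pist85 8 [  9.7 101.1  92.3] [ 31.7 103.6  94.5]
trig95 640 [ 4.  67.6 96.1] [ 37.3  90.8 104.5]
pist95 173 [  4.  100.1 101. ] [ 37.3 117.8 105. ]
trig105 90 [ 10.6  79.7 106.1] [ 30.9  85.3 114.9]
pist105 243 [  4.1 102.9 105. ] [ 37.1 115.4 114.6]
trig115 68 [ 10.3  75.1 115.2] [ 29.4  83.  124.8]
pist115 67 [  6.8 103.8 115.2] [ 32.1 109.7 124.9]
trig125 90 [  9.9  72.8 125.3] [ 29.8  81.5 134.7]
pist125 78 [  6.6 103.7 125.3] [ 32.3 110.1 134.6]
trig135 91 [ 10.1  71.7 135.1] [ 29.6  80.  144.9]
pist135 84 [  6.4 103.7 135.1] [ 32.2 110.7 144.7]
trig145 100 [ 10.2  69.7 145.1] [ 29.4  78.1 154.9]
pist145 96 [  6.5 103.7 145.1] [ 32.5 110.6 154.9]
trig155 134 [ 10.1  67.3 155.3] [ 30.3  76.3 164.9]
pist155 117 [  6.3 103.7 155.4] [ 32.4 116.4 164.9]
trig165 643 [ 10.6  64.  165.2] [ 30.8  74.2 175. ]
pist165 312 [  7.3 103.7 165.2] [ 34.5 125.7 175. ]
trig175 182 [ 12.3  65.6 175. ] [ 28.5  72.2 177. ]
pist175 2123 [  8.  104.8 175.2] [ 33.4 124.4 180.3]
bar 1269 [ 18.3 -59.   79.3] [23.7 39.2 82.6]
blk 16694 [-63.  -51.3  41.1] [58.8 37.2 44.8]
stop 4805 [ 60.1 -52.7  41.6] [83.5 59.  48.1]
fence 1611 [-58.9  46.1  44. ] [-0.4 63.9 47.9]
tool cm [ 6.27 -0.48 -0.88]
```

View pics/w9z.png

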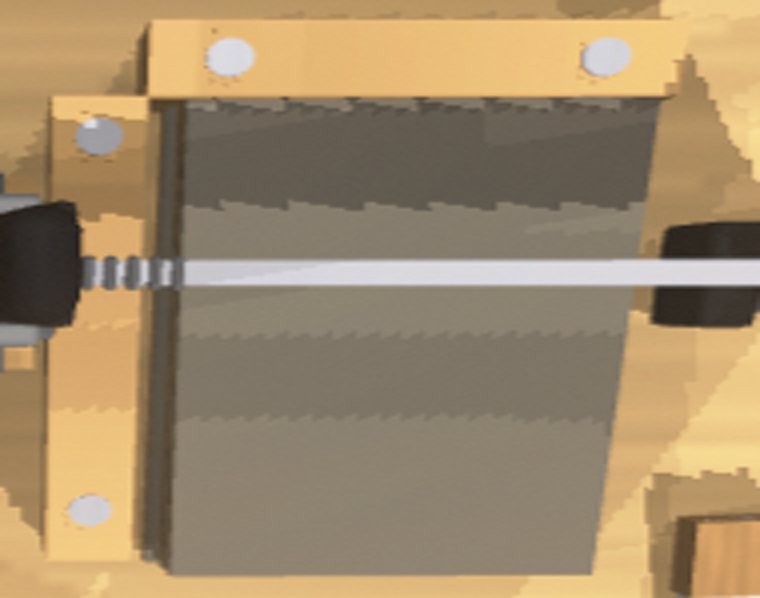

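{"name": "servo_tool", "arguments": {
  "deltas": [
    [[3,-0.7,0],0],
    [[3,-0.7,0],0],
    [[2,-0.6,0],0],
    [[0,0,0],0],
    [[0,0,0],0]
  ],
  "gripper": 1.0
}}

```text
t: 7.85
eef_pos: [0.584, -0.022, 0.2275]
eef_rot: [-0.002, 0.996, -0.087, 0.003]
ft_force: [0.2, -0.6, 0.2]
grip_width: 0.0854
```

```bash
python3 - <<'E'
from h import *
rep(); c=cap('wrist','w10'); s,M=tool(); print(M[:,2].round(4)); tips(c,s['eef_pos'],M)
c=cap('scene','s10');go(.021,.096,.13)
E
```

```text
t 7.85 jig [ 16.9  91.6 227.5] yawerr -0.0040 F [ 0.28 -0.54  0.22] w 0.0854
[ 0.0064  0.0026 -1.    ]
-60 1079 [-13.1 -56.4 -60. ] [ 10.5  56.8 -56. ]
-56 969 [-12.9 -56.4 -56. ] [ 10.5  56.6 -52. ]
-52 833 [-12.7 -55.  -52. ] [ 10.5  56.  -48. ]
-48 499 [-12.2 -49.2 -48. ] [ 10.1  49.8 -44. ]
-44 75 [-10.6 -42.9 -44. ] [  6.7  43.4 -42.3]
tool cm [ 0.37 -0.4   9.79]
```

View pics/w10.png

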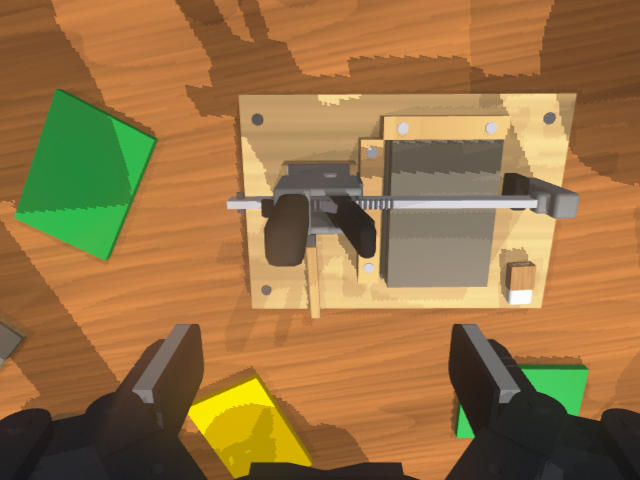

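{"name": "servo_tool", "arguments": {
  "deltas": [
    [[0.2,-0.2,2.5],-0.004],
    [[0.2,-0.2,3],0],
    [[0,0,1.5],0],
    [[0,0,0.3],0],
    [[0,0,0],0]
  ]
}}

```text
t: 8.45
eef_pos: [0.5864, -0.0198, 0.156]
eef_rot: [-0.001, 0.996, -0.086, 0.006]
ft_force: [-1.0, -0.5, 0.0]
grip_width: 0.0856
```

```bash
python3 - <<'E'
from h import *
rep(); c=cap('wrist','w11'); go(.021,.097,.097)
E
```

```text
t 8.45 jig [ 19.   94.1 156. ] yawerr -0.0017 F [-0.86 -0.63  0.03] w 0.0856
tool cm [ 0.11 -0.27  5.95]
```

View pics/w11.png

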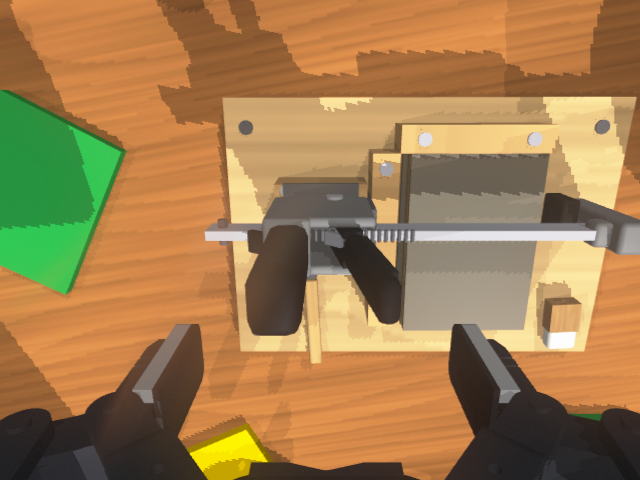

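Centred well between the fingers; go down.

{"name": "servo_tool", "arguments": {
  "deltas": [
    [[0,0,2],0],
    [[0.1,-0.1,2],0],
    [[0,0,1.4],0],
    [[0,0,0.3],0],
    [[0,0,0.1],0]
  ]
}}

```text
t: 9.0
eef_pos: [0.5914, -0.0197, 0.1044]
eef_rot: [-0.001, 0.996, -0.086, 0.012]
ft_force: [-0.2, 0.4, 0.3]
grip_width: 0.0855
```

```bash
python3 - <<'E'
from h import *
rep(); c=cap('wrist','w12'); go(.021,.1047,.097)
E
```

```text
t 9.00 jig [ 23.9  95.  104.4] yawerr -0.0022 F [-0.26  0.33  0.26] w 0.0855
tool cm [-0.31 -0.96  0.73]
```

View pics/w12.png

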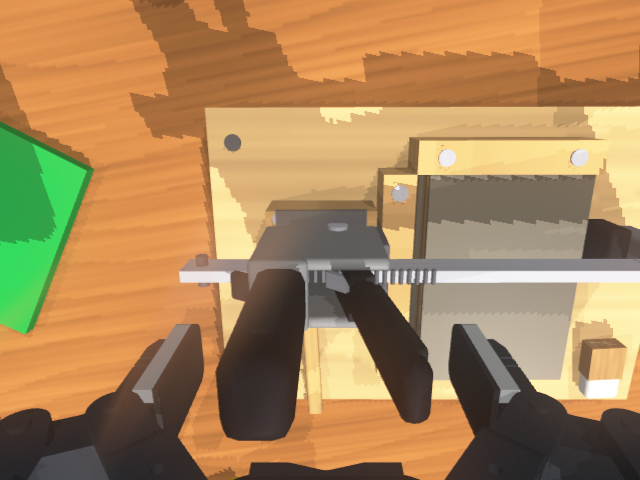

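{"name": "servo_tool", "arguments": {
  "deltas": [
    [[-0.2,-0.5,0.4],0],
    [[-0.2,-0.4,0.4],0],
    [[0,-0.1,0.1],0]
  ]
}}

```text
t: 9.35
eef_pos: [0.5903, -0.0085, 0.097]
eef_rot: [-0.001, 0.996, -0.087, 0.014]
ft_force: [0.3, 0.1, 0.7]
grip_width: 0.0854
```

```bash
python3 - <<'E'
from h import *
rep(); c=cap('wrist','w13'); go(.021,.1047,.097); s,M=tool(); print(M[:,2].round(4))
E
```

```text
t 9.35 jig [ 20.9 105.9  97. ] yawerr -0.0025 F [0.31 0.15 0.68] w 0.0854
tool cm [-0.    0.12  0.01]
[ 2.840e-02  3.000e-04 -9.996e-01]
```

View pics/w13.png

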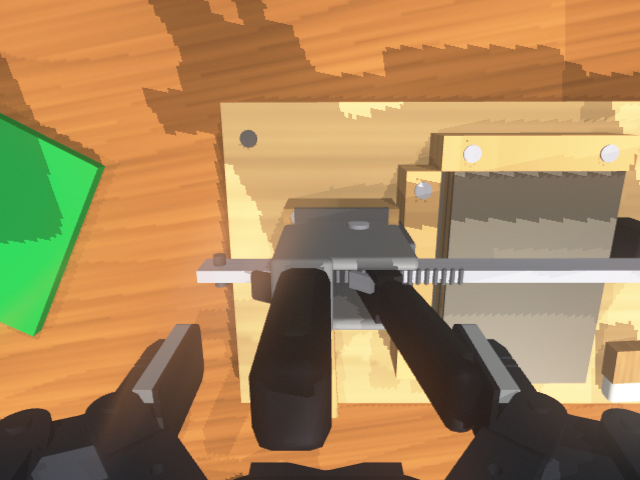

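{"name": "servo_tool", "arguments": {
  "deltas": [
    [[0,0.1,0.05],0],
    [[0,0,0.05],0],
    [[0,0,0.05],0],
    [[0,0,0.05],0],
    [[0,0,0.05],0]
  ],
  "gripper": 0.3
}}

```text
t: 9.9
eef_pos: [0.5916, -0.0089, 0.0983]
eef_rot: [-0.002, 0.996, -0.086, 0.016]
ft_force: [-1.4, -4.4, 2.6]
grip_width: 0.0407
```

```bash
python3 - <<'E'
from h import *
rep(); c=cap('wrist','w14'); go(.021,.1047,.097); s,M=tool(); print(M[:,2].round(4)); tips(c,s['eef_pos'],M)
E
```

```text
t 9.90 jig [ 22.2 105.7  98.3] yawerr -0.0013 F [-0.64 -4.61  2.57] w 0.0407
tool cm [-0.13  0.1   0.13]
[ 3.290e-02  5.000e-04 -9.995e-01]
-60 1243 [ -5.1 -33.7 -60. ] [ 16.3  34.5 -56. ]
-56 1120 [ -5.5 -33.9 -56. ] [ 16.1  34.4 -52. ]
-52 1048 [ -5.8 -33.8 -52. ] [ 16.2  34.3 -48. ]
-48 965 [ -5.6 -33.8 -48. ] [ 15.8  34.1 -44. ]
-44 890 [ -5.6 -33.6 -44. ] [ 15.6  34.  -40. ]
-40 721 [ -5.8 -32.5 -40. ] [ 15.6  33.6 -36. ]
-36 466 [ -6.2 -26.7 -36. ] [ 15.6  25.5 -32. ]
-32 394 [ -5.8 -19.9 -32. ] [ 15.2  21.7 -28. ]
-28 371 [ -6.7 -20.3 -28. ] [ 14.9  22.  -24. ]
-24 355 [ -4.7 -20.1 -24. ] [ 14.8  21.6 -20. ]
-20 257 [ -6.6 -19.7 -20. ] [ 14.1  19.4 -16. ]
-16 261 [  2.5 -20.  -16. ] [ 13.5  20.5 -12.1]
-12 432 [-16.3 -22.2 -12. ] [15.3 22.2 -8. ]
-8 1919 [-17.5 -23.1  -8. ] [16.2 38.2 -4. ]
-4 1043 [-17.8 -25.5  -4. ] [16.3 38.4 -0. ]
0 902 [-13.4 -32.4   0. ] [16.1 38.4  4. ]
4 748 [-13.4 -33.8   4. ] [16.  38.5  8. ]
```

View pics/w14.png

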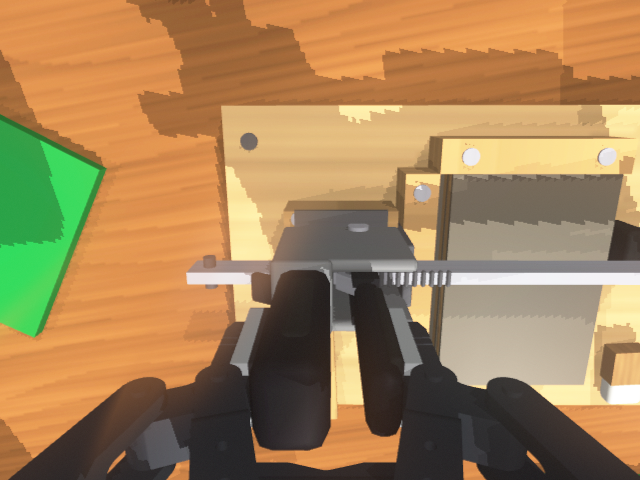

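```bash
cat >> h.py <<'E'
def proj(c,p):
    f=240/np.tan(np.radians(c['fovy'])/2); q=np.linalg.inv(c['pose'])@np.append(p,1)
    return c['cx']+f*q[0]/-q[2], c['cy']-f*q[1]/-q[2]
def bar(c,ys=np.arange(150,235,.25)):
    # saturation profile along the bar's top line (z=.080,x=.020+-.0015) seen past the body
    hsv=cv2.cvtColor(c['color'],cv2.COLOR_BGR2HSV)[:,:,1].astype(np.float32)
    prof=[]
    for dx in (-.0015,0,.0015):
        uv=np.array([proj(c,j2w(.0205+dx,y/1000,.080)) for y in ys],np.float32)
        prof.append(cv2.remap(hsv,uv[:,0].reshape(1,-1),uv[:,1].reshape(1,-1),cv2.INTER_LINEAR)[0])
    p=np.median(prof,0); i=np.nonzero((p[:-1]<90)&(p[1:]>=90))[0]
    return ys[i],p
E
python3 - <<'E'
from h import *
for n in ['w10','w11','w12','w13','w14']:
    e,p=bar(load(n)); print(n,e, p[::24].round(0))
E
```

```text
w10 [167.25] [  9.  11.  11. 141. 162. 164. 166. 168. 168. 168. 166. 167. 167. 167.
 166.]
w11 [167.25] [  7.   9.   9. 151. 161. 165. 166. 166. 167. 167. 166. 167. 167. 164.
 162.]
w12 [167.25] [  6.  10.  10. 151. 160. 163. 164. 164. 165. 164. 164. 163. 162. 161.
 158.]
w13 [167.25] [  6.   6.  10. 149. 153. 160. 163. 164. 164. 165. 164. 165. 163. 162.
 147.]
w14 [172.5] [  6.   6.  11.  11. 153. 161. 164. 164. 164. 164. 165. 164. 163. 164.
 147.]
```

{"name": "servo_tool", "arguments": {
  "deltas": [
    [[-0.05,0,0.15],0],
    [[0,0,0.1],0],
    [[0,0,0.1],0],
    [[0,0,0.05],0],
    [[0,0,0.05],0]
  ],
  "gripper": 1.0
}}

```text
t: 10.45
eef_pos: [0.5907, -0.0091, 0.0915]
eef_rot: [-0.003, 0.996, -0.087, 0.015]
ft_force: [-0.4, -0.1, -0.1]
grip_width: 0.0851
```

```bash
python3 - <<'E'
from h import *
rep(); c=cap('wrist','w15'); go(.021,.1047,.097); s,M=tool(); print(M[:,2].round(4)); e,p=bar(c); print(e)
E
```

```text
t 10.45 jig [ 21.4 105.4  91.5] yawerr -0.0027 F [-0.41 -0.21 -0.1 ] w 0.0851
tool cm [-0.02  0.07 -0.56]
[ 0.0308  0.0023 -0.9995]
[171.5]
```

View pics/w15.png

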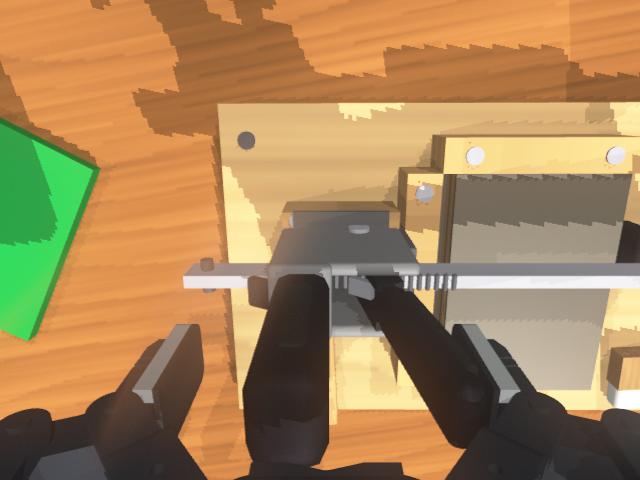

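{"name": "servo_tool", "arguments": {
  "deltas": [
    [[0,0.05,-0.2],0],
    [[0,0,0],0],
    [[0,0,0],0],
    [[0,0,0],0],
    [[0,0,0.05],0]
  ],
  "gripper": 0.3
}}

```text
t: 11.0
eef_pos: [0.5919, -0.0088, 0.0965]
eef_rot: [-0.002, 0.996, -0.086, 0.018]
ft_force: [-1.2, -2.9, 2.2]
grip_width: 0.0408
```

```bash
python3 - <<'E'
from h import *
rep(); c=cap('wrist','w16'); e,p=bar(c); print(e); go(.021,.105,.094)
# pad points w9
for n in ['w9','w1','w10']:
    c=load(n); f=240/np.tan(np.radians(c['fovy'])/2); d=c['depth']
    v,u=np.nonzero(d>0); dd=d[v,u]
    P=np.stack([(u-c['cx'])/f*dd,-(v-c['cy'])/f*dd,-dd,np.ones_like(dd)])
    J=((c['pose']@P)[:3].T-O)@JM*1000; dark=c['color'][v,u].max(1)<70
    m=dark&(J[:,1]<-50)&(J[:,1]>-110)&(abs(J[:,0]-20)<25)&(J[:,2]>20)&(J[:,2]<60)
    print(n,m.sum(),np.percentile(J[m],[1,99],axis=0).round(1).tolist())
    m=m&(J[:,2]>40); print(n,m.sum(),np.percentile(J[m],[1,50,99],axis=0).round(1).tolist())
E
```

```text
t 11.00 jig [ 22.6 105.8  96.5] yawerr -0.0014 F [-0.71 -3.08  2.21] w 0.0408
[176.5]
tool cm [-0.17  0.08  0.24]
w9 621 [[8.0, -76.8, 22.5], [34.2, -64.2, 47.5]]
w9 428 [[8.1, -76.9, 40.7], [17.2, -69.3, 45.5], [34.2, -64.3, 47.8]]
w1 261 [[18.7, -76.6, 24.0], [35.0, -64.4, 47.5]]
w1 182 [[20.6, -76.6, 40.5], [28.2, -69.8, 45.8], [34.9, -64.5, 47.6]]
w10 512 [[17.4, -76.5, 22.0], [34.9, -64.1, 47.3]]
w10 289 [[20.5, -76.5, 40.6], [27.8, -69.1, 45.7], [34.9, -64.3, 47.5]]
```

{"name": "servo_tool", "arguments": {
  "deltas": [
    [[0,0,0.1],0],
    [[0,0,0.05],0],
    [[0,0,0.05],0],
    [[0,0,0.05],0],
    [[0,0,0.05],0]
  ],
  "gripper": 1.0
}}

```text
t: 11.55
eef_pos: [0.5918, -0.0086, 0.0922]
eef_rot: [-0.004, 0.996, -0.086, 0.017]
ft_force: [-1.2, -0.6, -0.9]
grip_width: 0.0856
```

```bash
python3 - <<'E'
from h import *
rep(); c=cap('wrist','w17'); e,p=bar(c); print(e); go(.021,.105,.094); s,M=tool(); print(M[:,2].round(4))
E
```

```text
t 11.55 jig [ 22.4 106.1  92.2] yawerr -0.0023 F [-1.1  -0.8  -0.86] w 0.0856
[175.5]
tool cm [-0.13  0.1  -0.19]
[ 0.0347  0.0043 -0.9994]
```

{"name": "servo_tool", "arguments": {
  "deltas": [
    [[-0.15,0.05,-0.1],0],
    [[0,0,0],0],
    [[0,0,0],0],
    [[0,0,0],0],
    [[0,0,0.05],0]
  ],
  "gripper": 0.3
}}

```text
t: 12.1
eef_pos: [0.5916, -0.0087, 0.0962]
eef_rot: [-0.003, 0.996, -0.086, 0.02]
ft_force: [-1.2, -2.8, 3.4]
grip_width: 0.0405
```

```bash
python3 - <<'E'
from h import *
rep(); c=cap('wrist','w18'); e,p=bar(c); print(e)
E
```

```text
t 12.10 jig [ 22.2 105.9  96.2] yawerr -0.0014 F [-0.74 -2.93  3.41] w 0.0405
[180.5]
```

{"name": "servo_tool", "arguments": {
  "deltas": [
    [[-0.1,0.05,0.1],0],
    [[0,0,0.05],0],
    [[0,0,0.05],0],
    [[0,0,0.05],0],
    [[0,0,0.05],0]
  ],
  "gripper": 1.0
}}

```text
t: 12.65
eef_pos: [0.5901, -0.0088, 0.0919]
eef_rot: [-0.004, 0.996, -0.086, 0.019]
ft_force: [0.3, 0.0, 0.4]
grip_width: 0.0849
```

```bash
python3 - <<'E'
from h import *
rep(); c=cap('wrist','w19'); e,p=bar(c); print(e); c=cap('scene','s19')
cv2.imwrite('pics/s19z.png',cv2.resize(c['color'][250:370,250:370],None,fx=5,fy=5,interpolation=cv2.INTER_CUBIC))
E
```

```text
t 12.65 jig [ 20.8 105.6  91.9] yawerr -0.0025 F [0.34 0.06 0.39] w 0.0849
[179.5]
```

View pics/w19.png

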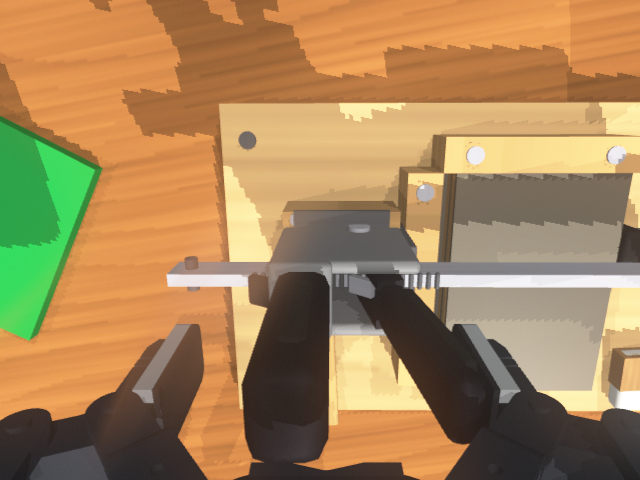

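View pics/s19z.png

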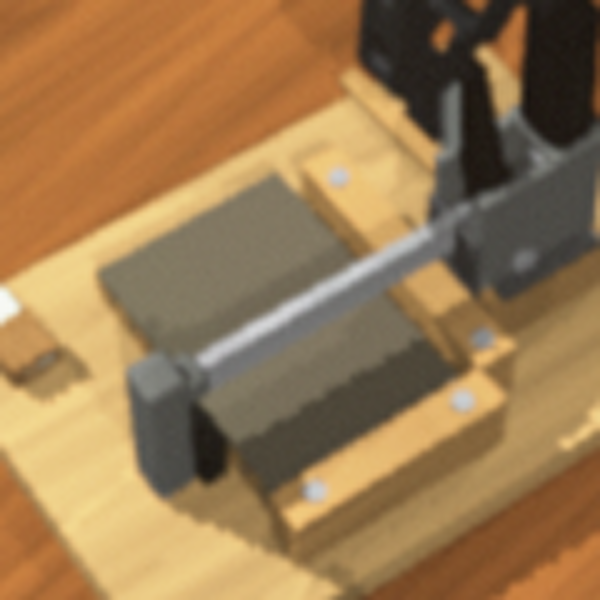

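{"name": "servo_tool", "arguments": {
  "deltas": [
    [[-0.1,0.05,-0.1],0],
    [[0,0,0],0],
    [[0,0,0],0],
    [[0,0,0],0],
    [[0,0,0.05],0]
  ],
  "gripper": 0.3
}}

```text
t: 13.25
eef_pos: [0.5904, -0.0084, 0.0961]
eef_rot: [-0.004, 0.996, -0.086, 0.022]
ft_force: [-1.8, -2.4, 2.5]
grip_width: 0.041
```

```bash
python3 - <<'E'
from h import *
rep(); c=cap('wrist','w20'); e,p=bar(c); print(e)
E
```

```text
t 13.25 jig [ 21.  106.   96.1] yawerr -0.0007 F [-1.33 -2.65  2.51] w 0.0410
[184.25]
```

{"name": "servo_tool", "arguments": {
  "deltas": [
    [[-0.1,0.05,0.1],0],
    [[0,0,0.05],0],
    [[0,0,0.05],0],
    [[0,0,0.05],0],
    [[0,0,0.05],0]
  ],
  "gripper": 1.0
}}

```text
t: 13.8
eef_pos: [0.5891, -0.0086, 0.0917]
eef_rot: [-0.005, 0.996, -0.086, 0.021]
ft_force: [-0.4, 0.2, -1.6]
grip_width: 0.0853
```

```bash
python3 - <<'E'
from h import *
rep(); c=cap('wrist','w21'); e,p=bar(c); print(e)
cv2.imwrite('pics/w21z.png',cv2.resize(c['color'][120:420,390:640],None,fx=3,fy=2,interpolation=cv2.INTER_CUBIC))
c=cap('scene','s21')
cv2.imwrite('pics/s21z.png',cv2.resize(c['color'][250:370,250:370],None,fx=5,fy=5,interpolation=cv2.INTER_CUBIC))
c=cap('top','t21')
cv2.imwrite('pics/t21z.png',cv2.resize(c['color'][150:255,290:420],None,fx=6,fy=5.6,interpolation=cv2.INTER_CUBIC))
E
```

```text
t 13.80 jig [ 19.7 105.5  91.7] yawerr -0.0021 F [-0.47  0.08 -1.59] w 0.0853
[183.5]
```

View pics/w21z.png

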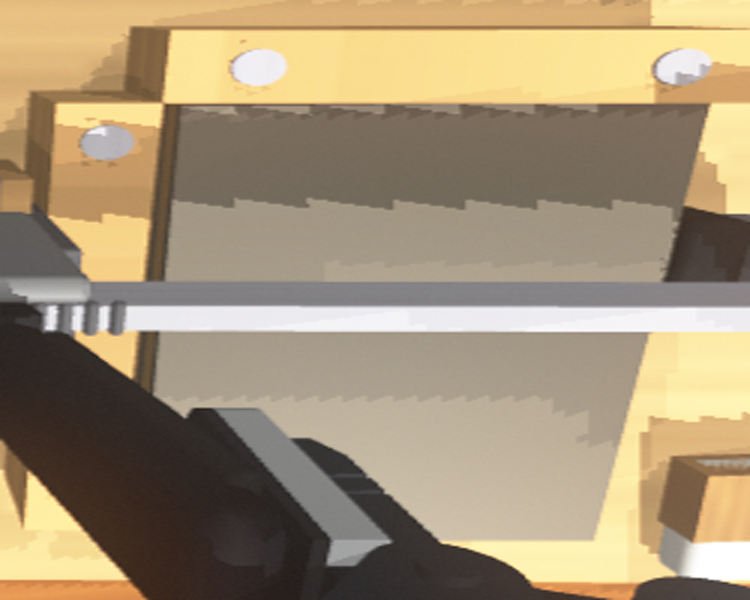

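View pics/s21z.png

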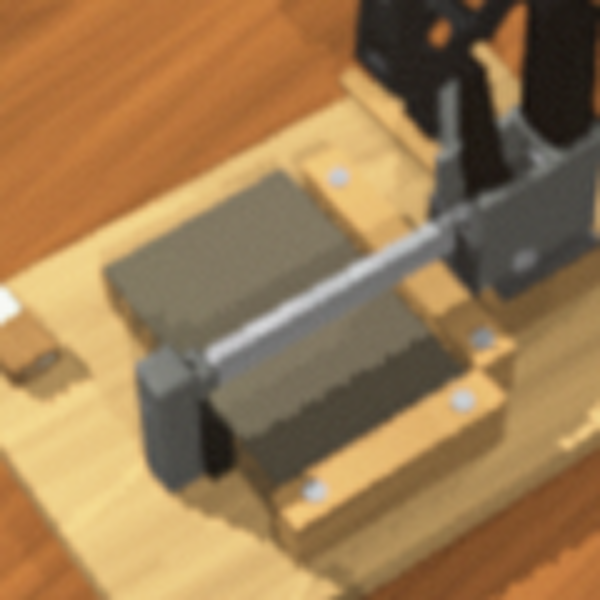

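View pics/t21z.png

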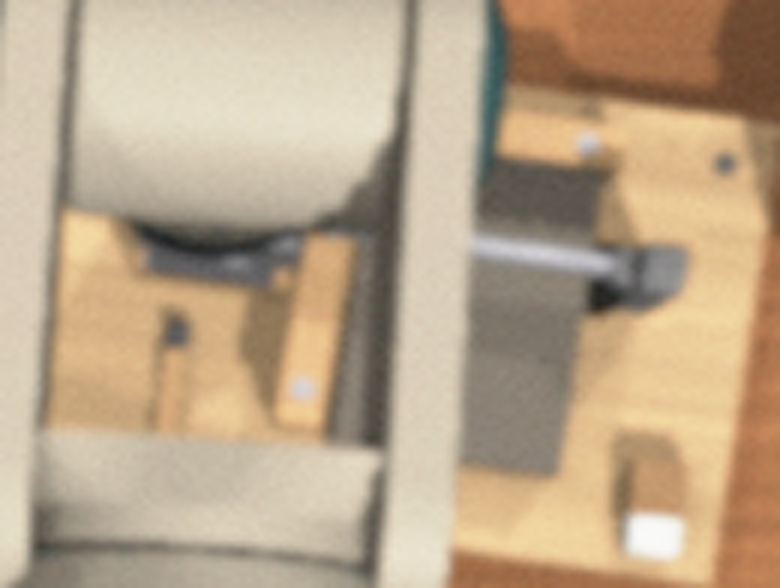

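```bash
python3 - <<'E'
from h import *
c=load('w21')
def P(x,y,z): return (w2j(onz(c,390+x/3,120+y/2,z))*1000).round(1)
print('blk fence edge',[P(*p,.042) for p in [(178,108),(168,220),(153,395)]])
print('fence top edge',[P(*p,.045) for p in [(163,108),(152,220),(137,395)]])
print('blk pad edge',[P(*p,.042) for p in [(706,108),(665,275),(647,335),(595,540)]])
print('pad top left',P(683,208,.045),P(663,280,.045))
print('stop edge',P(300,103,.045),P(600,103,.045),'near end',P(480,540,.042),P(590,540,.042))
cv2.imwrite('pics/w21y.png',cv2.resize(c['color'][150:330,420:470],None,fx=10,fy=3.3,interpolation=cv2.INTER_CUBIC))
E
```

```text
blk fence edge [array([63.9, 41.8, 42. ]), array([33.9, 41.2, 42. ]), array([-17.6,  40.1,  42. ])]
fence top edge [array([64.3, 45.1, 45. ]), array([34.7, 44.9, 45. ]), array([-16.2,  44. ,  45. ])]
blk pad edge [array([ 64. , -48.6,  42. ]), array([ 18.7, -49.8,  42. ]), array([  1.2, -49.7,  42. ]), array([-64.7, -51.1,  42. ])]
pad top left [ 38.2 -47.6  45. ] [ 18.3 -47.7  45. ]
stop edge [65.6 22.  45. ] [ 65.6 -28.6  45. ] near end [-64.9 -28.3  42. ] [-64.7 -50.1  42. ]
```

View pics/w21y.png

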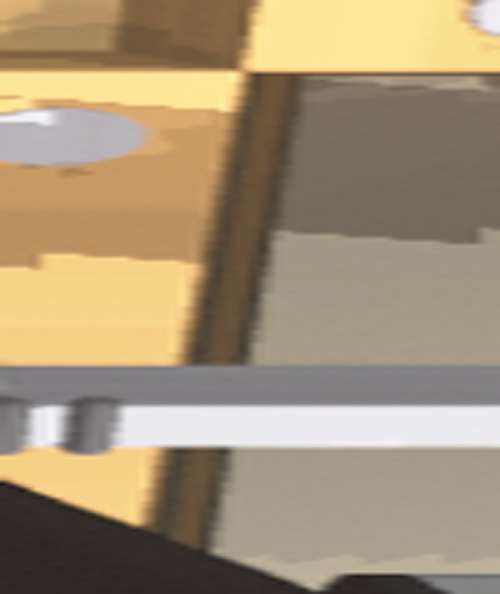

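{"name": "servo_tool", "arguments": {
  "deltas": [
    [[0,0.05,-0.1],0],
    [[0,0,0],0],
    [[0,0,0],0],
    [[0,0,0],0],
    [[0,0,0.05],0]
  ],
  "gripper": 0.3
}}

```text
t: 14.45
eef_pos: [0.5904, -0.0082, 0.096]
eef_rot: [-0.005, 0.996, -0.085, 0.024]
ft_force: [-0.9, -2.2, 3.0]
grip_width: 0.0405
```

```bash
python3 - <<'E'
from h import *
rep(); c=cap('wrist','w22'); e,p=bar(c); print(e)
cv2.imwrite('pics/w22z.png',cv2.resize(c['color'][120:420,390:640],None,fx=3,fy=2,interpolation=cv2.INTER_CUBIC))
E
```

```text
t 14.45 jig [ 21.  106.2  96. ] yawerr -0.0003 F [-0.52 -2.31  3.  ] w 0.0405
[188.25]
```

View pics/w22z.png

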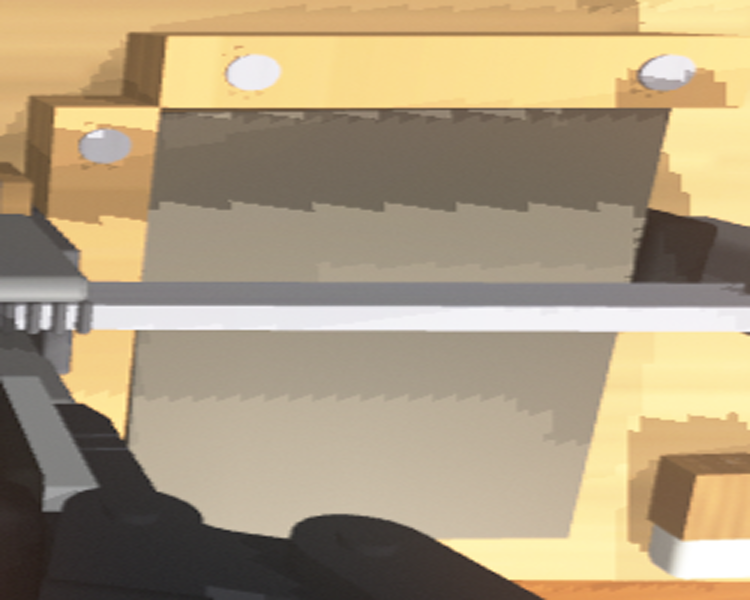

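```bash
python3 - <<'E'
from h import *
def P(c,x,y,z): return (w2j(onz(c,390+x/3,120+y/2,z))*1000).round(1)
c=load('w22')
print('blk fence edge',[P(c,*p,.042) for p in [(162,112),(146,240),(130,400)]])
print('fence top edge',[P(c,*p,.045) for p in [(160,112),(145,240),(130,400)]])
print('blk pad edge',[P(c,*p,.042) for p in [(668,112),(633,275),(615,335),(568,537)]])
print('pad',[P(c,*p,.045) for p in [(647,210),(717,222),(634,280),(700,282)]])
for n in ['w10','w22']:
    c=load(n); f=240/np.tan(np.radians(c['fovy'])/2); d=c['depth']
    v,u=np.nonzero(d>0); dd=d[v,u]
    X=np.stack([(u-c['cx'])/f*dd,-(v-c['cy'])/f*dd,-dd,np.ones_like(dd)])
    J=((c['pose']@X)[:3].T-O)@JM*1000; g=c['color'][v,u].max(1)
    m=(J[:,1]<-35)&(J[:,1]>-110)&(J[:,0]>24)&(J[:,0]<33)&(J[:,2]>30)&(J[:,2]<65)
    for lo in np.arange(-90,-40,2):
        k=m&(J[:,1]>lo)&(J[:,1]<=lo+2)
        if k.sum()>2: print(n,lo,k.sum(),np.median(J[k,2]).round(1),np.median(g[k]))
c=load('w22'); cv2.imwrite('pics/w22p.png',cv2.resize(c['color'][205:275,590:640],None,fx=10,fy=8,interpolation=cv2.INTER_CUBIC))
E
```

```text
blk fence edge [array([64., 44., 42.]), array([28.8, 44.2, 42. ]), array([-19.6,  43.9,  42. ])]
fence top edge [array([64.4, 45.1, 45. ]), array([29.6, 45.2, 45. ]), array([-18.1,  44.6,  45. ])]
blk pad edge [array([ 64.2, -44.6,  42. ]), array([ 19.1, -46.3,  42. ]), array([  1.2, -46. ,  42. ]), array([-64.6, -47.7,  42. ])]
pad [array([ 38.4, -43.7,  45. ]), array([ 35.1, -56.7,  45. ]), array([ 18.6, -44.8,  45. ]), array([ 18.1, -56.8,  45. ])]
w10 -90 23 43.6 90.0
w10 -88 17 49.2 90.0
w10 -86 18 52.0 89.0
w10 -84 19 45.0 89.0
w10 -82 17 53.1 89.0
w10 -80 29 52.4 85.0
w10 -78 82 52.1 73.0
w10 -76 22 46.0 61.0
w10 -74 25 46.0 60.0
w10 -72 31 46.3 61.0
w10 -70 27 46.1 61.0
w10 -68 27 46.0 63.0
w10 -66 101 39.6 53.0
w10 -52 22 42.9 137.0
w10 -50 26 42.6 137.0
w10 -48 25 43.1 137.0
w10 -46 25 42.9 137.0
w10 -44 23 42.9 137.0
w10 -42 22 43.4 137.0
w22 -72 5 32.4 107.0
w22 -70 9 32.9 106.0
w22 -68 15 34.5 106.0
w22 -66 16 39.2 106.0
w22 -64 19 41.2 106.0
w22 -62 13 43.6 105.0
w22 -60 26 47.0 102.5
w22 -58 131 49.2 87.0
w22 -56 118 49.0 85.0
w22 -54 62 46.0 71.0
w22 -52 58 46.0 70.0
w22 -50 63 46.0 70.0
w22 -48 69 45.6 70.0
w22 -46 102 43.7 66.0
w22 -44 65 42.8 161.0
w22 -42 52 43.0 161.0
```

View pics/w22p.png

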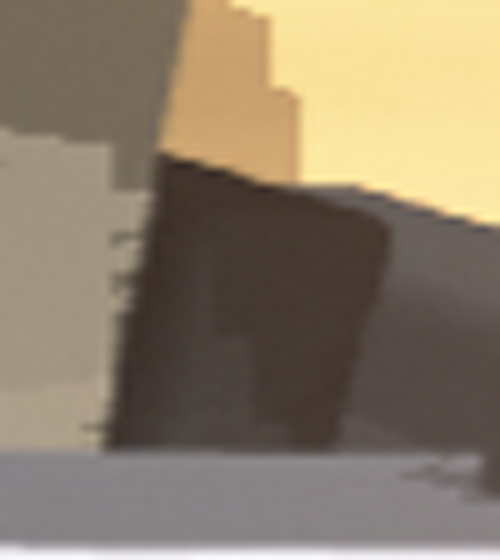

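{"name": "servo_tool", "arguments": {
  "deltas": [
    [[-0.1,0.05,0.1],0],
    [[0,0,0.05],0],
    [[0,0,0.05],0],
    [[0,0,0.05],0],
    [[0,0,0.05],0]
  ],
  "gripper": 1.0
}}

```text
t: 15.0
eef_pos: [0.5893, -0.0086, 0.0919]
eef_rot: [-0.006, 0.996, -0.086, 0.023]
ft_force: [0.5, -0.1, 0.2]
grip_width: 0.0853
```

```bash
python3 - <<'E'
from h import *
rep(); c=cap('wrist','w23'); e,p=bar(c); print(e)
cv2.imwrite('pics/w23z.png',cv2.resize(c['color'][120:420,390:640],None,fx=3,fy=2,interpolation=cv2.INTER_CUBIC))
E
```

```text
t 15.00 jig [ 19.9 105.6  91.9] yawerr -0.0018 F [0.51 0.   0.2 ] w 0.0853
[187.5]
```

View pics/w23z.png

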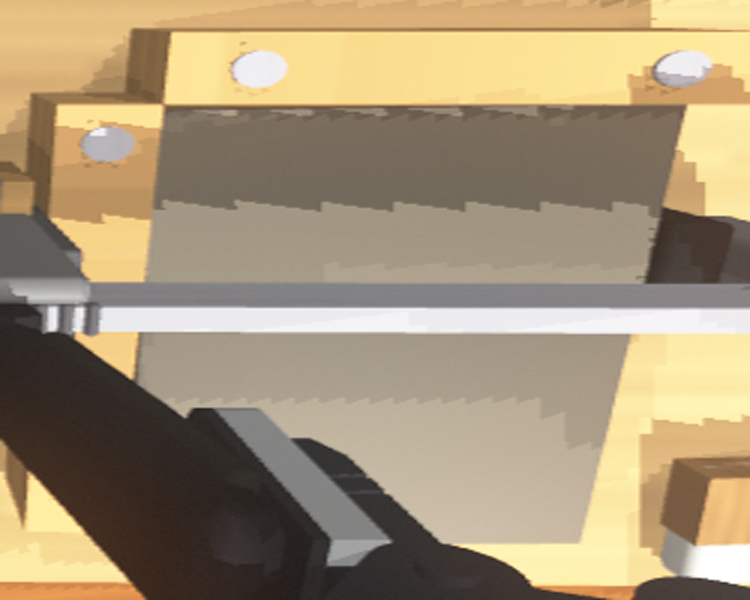

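{"name": "servo_tool", "arguments": {
  "deltas": [
    [[0,0.05,-0.1],0],
    [[0,0,0],0],
    [[0,0,0],0],
    [[0,0,0],0],
    [[0,0,0.05],0]
  ],
  "gripper": 0.3
}}

```text
t: 15.55
eef_pos: [0.5906, -0.0082, 0.0961]
eef_rot: [-0.006, 0.996, -0.085, 0.026]
ft_force: [-0.6, -1.7, 3.4]
grip_width: 0.0406
```

```bash
python3 - <<'E'
from h import *
rep(); c=cap('wrist','w24'); e,p=bar(c); print(e)
cv2.imwrite('pics/w24z.png',cv2.resize(c['color'][120:420,390:640],None,fx=3,fy=2,interpolation=cv2.INTER_CUBIC))
f=240/np.tan(np.radians(c['fovy'])/2); d=c['depth']
v,u=np.nonzero(d>0); dd=d[v,u]
X=np.stack([(u-c['cx'])/f*dd,-(v-c['cy'])/f*dd,-dd,np.ones_like(dd)])
J=((c['pose']@X)[:3].T-O)@JM*1000; g=c['color'][v,u].max(1)
m=(J[:,1]<-35)&(J[:,1]>-110)&(J[:,0]>24)&(J[:,0]<33)&(J[:,2]>30)&(J[:,2]<65)
for lo in np.arange(-64,-40,1):
    k=m&(J[:,1]>lo)&(J[:,1]<=lo+1)
    if k.sum()>2: print(lo,k.sum(),np.median(J[k,2]).round(1),np.median(g[k]))
c=cap('scene','s24')
cv2.imwrite('pics/s24z.png',cv2.resize(c['color'][250:370,250:370],None,fx=5,fy=5,interpolation=cv2.INTER_CUBIC))
E
```

```text
t 15.55 jig [ 21.1 106.3  96.1] yawerr 0.0002 F [-0.31 -1.75  3.4 ] w 0.0406
[191.75]
-64 7 37.6 108.0
-63 8 41.4 108.5
-62 9 42.5 108.0
-61 8 44.9 108.0
-60 6 44.3 107.5
-59 10 47.8 107.0
-58 8 47.3 107.0
-57 17 48.1 106.0
-56 20 49.3 103.5
-55 31 51.6 98.0
-54 99 51.5 88.0
-53 145 52.4 87.0
-52 48 46.3 73.0
-51 31 46.1 72.0
-50 27 46.2 71.0
-49 37 46.1 71.0
-48 33 45.9 70.0
-47 33 45.7 68.0
-46 65 44.8 66.0
-45 44 43.6 74.5
-44 29 43.0 161.0
-43 33 43.1 162.0
-42 29 43.0 162.0
-41 34 43.0 162.0
```

View pics/w24z.png

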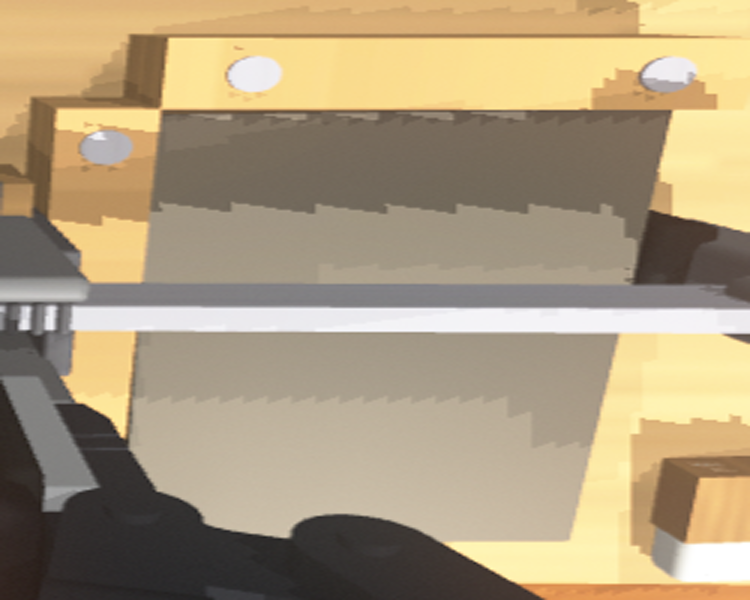

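View pics/s24z.png

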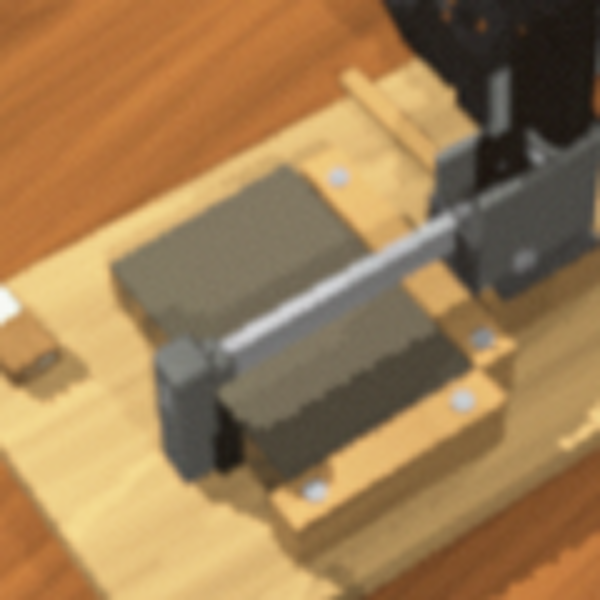

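View pics/w24.png

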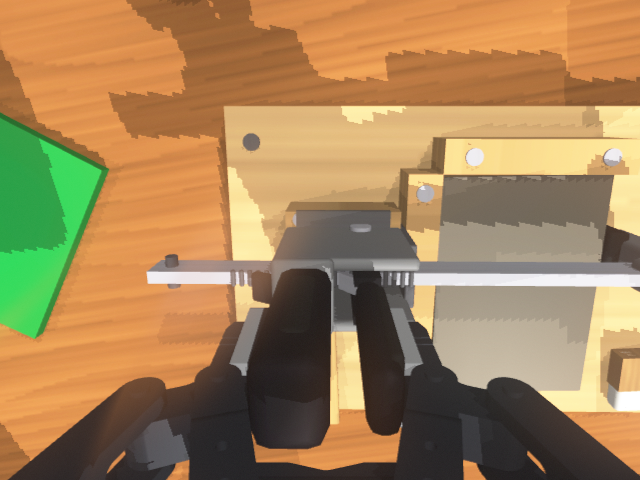

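{"name": "servo_tool", "arguments": {
  "deltas": [
    [[0,0,0],0],
    [[0,0,0],0]
  ]
}}

```text
t: 15.85
eef_pos: [0.5906, -0.0082, 0.0961]
eef_rot: [-0.006, 0.996, -0.085, 0.026]
ft_force: [-0.1, 2.7, 1.3]
grip_width: 0.0408
```

```bash
python3 - <<'E'
from h import *
rep(); c=cap('wrist','w25'); e,p=bar(c); print(e)
f=240/np.tan(np.radians(c['fovy'])/2); d=c['depth']
v,u=np.nonzero(d>0); dd=d[v,u]
X=np.stack([(u-c['cx'])/f*dd,-(v-c['cy'])/f*dd,-dd,np.ones_like(dd)])
J=((c['pose']@X)[:3].T-O)@JM*1000
m=(J[:,2]>41)&(J[:,2]<44.6)&(J[:,1]<0)&(J[:,1]>-60)
for lo in (-48,-40,-32,-24,-16):
    k=m&(J[:,1]>lo)&(J[:,1]<lo+6); print(lo,np.percentile(J[k,0],[.5,99.5]).round(1))
for lo in (-50,-30,-10,5,40,52):
    k=m&(J[:,0]>lo)&(J[:,0]<lo+6); print('x',lo,np.percentile(J[k,1],.5).round(1))
# gap scan at stop face: heights along x for a few y
for y in (30,10,-10,-30,-42):
    k=(abs(J[:,1]-y)<2)&(J[:,0]>55)&(J[:,0]<72); o=np.argsort(J[k,0]); print(y,'min z near stop',J[k,2].min().round(1))
E
```

```text
t 15.85 jig [ 21.1 106.3  96.1] yawerr -0.0000 F [-0.52  2.66  1.34] w 0.0408
[191.75]
-48 [-63.9  72. ]
-40 [-63.6  67.4]
-32 [-64.1  65.3]
-24 [-63.8  65.3]
-16 [-58.6  65.4]
x -50 -46.0
x -30 -45.7
x -10 -45.3Traceback (most recent call last):
  File "<stdin>", line 11, in <module>
    return _quantile_unchecked(
        a, q, axis, out, overwrite_input, method, keepdims, weights)
    return _ureduce(a,
                    func=_quantile_ureduce_func,
    ...<5 lines>...
                    overwrite_input=overwrite_input,
                    method=method)
    r = func(a, **kwargs)
    result = _quantile(arr,
                       quantiles=q,
    ...<2 lines>...
                       out=out,
                       weights=wgt)
    slices_having_nans = np.isnan(arr[-1, ...])
                                  ~~~^^^^^^^^^
IndexError: index -1 is out of bounds for axis 0 with size 0
```

```bash
python3 -c "
from bench import robot
print(robot.close_job())"
```

```text
the job is handed in; nothing more can be done
None
```

I pushed the stack home against the end stop, closed the clamp with six full trigger strokes, and handed the job in at about 16 s with trigger and grip still squeezed together.

- **Stack against the stop:** I made one steady push on the near end with both fingers instead of several light taps, and stopped when the force rose to about 18 N. After that the top block's near end measured about 64 mm from the jig centre (should be 65 mm). I saw no gap at the stop.
- **Clamp:** each full stroke moved the bar about 4 mm. After the sixth it had travelled 24.5 mm from where it stood at the start, and I held that stroke instead of releasing.
- **Hold on the stack:** I estimate the pad is pressed in by 4.5 to 5 mm, within the firm range of 2.5 to 6.5 mm. The jaw-side edge measured 45 to 46 mm from the jig centre, which is flush on the fence to within about 1 mm.
- **Holding grip:** the fingers stayed at 40.6 to 40.8 mm opening and the bar did not move over the last rows.

**Checks that disagreed or failed:**
- The fingertips were really about 32 mm higher than the reported tool point, confirmed with two cameras. I used the camera heights instead.
- The bar did not start at its widest. The pad began about 6.5 mm further in, so I counted the strokes from that measurement.
- The tool had tilted by about 3° by the end.
- The two lower blocks are hidden under the top one, so I could not see that they are flush.
- My last check script stopped with an error before its final gap scan along the stop.

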